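# Nest gel casting trays in their storage case

### The job

Put the three loose gel casting trays away in the navy storage case, each kept the way up it now lies: the open-side-up one flat in the empty bay, running the same way as the bay, then one upside-down tray over each of the two upright trays, shifted sideways so that the side walls interlock (one wall down inside the lower tray, the other down outside it), fully home, with the ends of the two trays in line. Set them down without dropping or forcing them, and leave the beaker, the petri dishes and the tube rack where they stand.

Things in the scene. Friction and masses are not known exactly. Their poses are not given: they have to be found in the camera images.
- case: navy open storage case, fixed to the bench, 128 mm (its x) by 182 mm (its y), walls 40 mm high and 4 mm thick, floor 4 mm thick; a 6 mm partition as high as the walls, along x at y = 0, makes two bays, each 120 mm (x) by 84 mm (y) inside and 36 mm deep. Origin at the centre of its underside, z up.
- bay_full (a point): centre of the floor of the bay on the case's +y side (4 mm above the bench), which already holds an upright tray; axes as the case. Either bay leaves a tray 12 mm either side of its middle, so the side to which the upper tray can shift depends on where the lower one stands.
- bay_empty (a point): centre of the floor of the bay on the case's -y side (4 mm above the bench), empty; axes as the case. A nested pair is 32 mm high, the upper tray's origin 6 mm above the lower one's; its walls clear the lower tray's walls when it is shifted along y by 6 mm or more.
- tray_seated: orange acrylic gel casting tray, a U-channel, wall 6 mm: 60 mm long (its x; ends open), 60 mm wide (its y), 26 mm high, about 42 g. Open side up: origin at the centre of its underside, base from z 0 to 6 mm, side walls at y = +-24 to +-30 mm. Loose in the +y bay, its x along the bay within 2 degrees, up to 8 mm to either side of the bay's middle; it may be slid about there.
- tray_up: orange acrylic gel casting tray, a U-channel, wall 6 mm: 60 mm long (its x; ends open), 60 mm wide (its y), 26 mm high, about 42 g. Open side up: origin at the centre of its underside, base from z 0 to 6 mm, side walls at y = +-24 to +-30 mm. Loose on the bench, any yaw. Can be held from above by its two ends: at the base, or at the ends of a side wall.
- tray_down1: orange acrylic gel casting tray, a U-channel, wall 6 mm: 60 mm long (its x; ends open), 60 mm wide (its y), 26 mm high, about 42 g. Upside down: origin midway between the lower edges of its side walls (y = +-24 to +-30 mm), flat base on top at z 20 to 26 mm. Loose on the bench, any yaw. Can be held from above by the two ends of its base.
- tray_down2: orange acrylic gel casting tray, a U-channel, wall 6 mm: 60 mm long (its x; ends open), 60 mm wide (its y), 26 mm high, about 42 g. Upside down: origin midway between the lower edges of its side walls (y = +-24 to +-30 mm), flat base on top at z 20 to 26 mm. Interchangeable with tray_down1.
- beaker: bystander: translucent plastic beaker, light, 54 mm across the rim, 72 mm high; origin at the centre of its underside
- dishes: bystander: two shut petri dishes stacked, 90 mm across, 31 mm high; origin at the centre of the underside
- rack: bystander: white tube rack, 75 mm (x) by 165 mm (y), 62 mm high, with four capped tubes that stand up to 112 mm; origin at the centre of its underside
There are look-alikes about, which are no part of the job. Leave any pink look-alike of the tray_up alone. There is more than one size of the case; the job needs the larger.

How it is judged:
By the outcome, as a careful person would: the job done as asked, in the order asked, and still so for the second after the job is handed in, with the robot touching nothing.
It also fails if it takes over 72 s, if anything falls off the work surface, if the arm or the gripper's body presses on something with over 40 N, if the wrist force passes 120 N, or if a joint passes its speed limit or range.

### The arm

A 6-joint arm with a two-finger parallel gripper is mounted at the origin on the work surface. World frame = base frame: x ahead of the robot, y to its left, z up, the work surface at z = 0. Lengths are in m, angles in rad, forces in N, time in s.
With the tool pointing down it reaches from about 0.3 to 0.775 m from the base axis. Payload 14.6 kg.
Tool frame: the origin (TCP) lies at the very end of the fingers, on their centre line; the grasp point (between the pads) lies 19 mm behind it; z points along the fingers, y is the direction in which the jaws open and shut (so a half turn about z gives the same grasp; the last joint's range is limited). The gripper opens to 94 mm and grips with 3 to 60 N. Pads are 16 mm wide; open, the fingers measure 119 mm over their backs; the gripper's body (75 mm by 177 mm) begins 78 mm behind the grasp point.
Start: joints at [1.047, 0.3, 1.521, -0, 1.321, -0.067], TCP at [0.243, 0.494, 0.205] pointing down, gripper open.
Joint ranges: [-3.03, 3.03], [-0.79, 2.21], [0.23, 2.52], [-1.04, 4.18], [0, 3.07], [-2.55, 2.55]. Speed limits (rad/s): [2.22, 2.22, 2.57, 3.14, 3.14, 3.14].

### API

Orientations are given as [roll, pitch, yaw] about the fixed x, y, z axes, in that order (R = Rz(yaw) Ry(pitch) Rx(roll)).
In Python, from station import status, camera, ctrl gives the robot as it stands. The module is installed in compiled form; this text tells all that it offers.
- The arm moves only by the shell command python3 -m jog 'ROWS' [FORCE]. ROWS is JSON, a list of rows, each a list of 7 numbers: the shift along the tool's x, y, z each as a share of 1000 mm, from -1 to 1, then the turn, a rotation vector about the tool's x, y, z each as a share of pi/2 rad, from -1 to 1, then the opening, from -1 (shut) to 1 (fully open), so that 0 is half open. A call has 1 to 20 rows; each row is the pose to reach, as a shift and turn from the pose measured when the call began, along the tool's axes at that moment; what a row does not reach only later rows make up. A row lasts 1/10 s, in which the tool goes at most 50 mm and 8.59 degrees, less where a joint would pass 70% of its speed; a pose out of reach is approached as far as the arm can. A call with a number of a shift or a turn outside -1 to 1 is refused whole. A call with a gripper value outside its range is refused whole. The fingers move at their own pace and stop on an object; FORCE is the grip in N (left out, the last holds). Time passes only in rows, so rows that repeat a pose let the fingers close. It gives the time, the measured TCP pose, the force and the opening at its end, in the units of the state.
- status.get_obs(): the state, without advancing time (a new reading comes with each control period).
- camera(name): name is "scene" or "top" or "wrist"; returns a dict with "image" (400x640x3 uint8, red, green, blue), "fx", "fy", "cx", "cy" (pixels), "k1" (the pictures are not rectified: a ray, as slopes to the right and down, at radius r is drawn at 1 + k1 r^2 times it, then the intrinsics apply), "world_from_camera" (4x4, takes a point from camera to world coordinates). Camera axes: x right, y down, z forward; pixel columns grow to the right and rows downward; lengths in m; the calibration is good to about 2 mm. A picture is of the moment at which its call begins. There is no depth.
- ctrl.hand_in(): hands the job in, once; it reports no verdict.
The state is a dict: "time_s": time; "qpos": joint angles; "joint_vel": joint speeds; "tau": joint torques, N m; "ee_pos": TCP position; "eef_rot": TCP orientation; "force": force on the tool from outside, world axes, zero at the start; "moment": the same for the moment, N m; "grip_width": finger opening in m.
Only numpy, scipy, OpenCV 4.12 (cv2) and the standard library are available. Lean on these libraries where they do the work, as an engineer would, in place of code of your own. Each camera call takes 0.05 s, during which the arm holds its last target.

## Working session

There is one attempt and no reset: what is moved stays moved. The work goes in short steps, Python scripts to look and compute and a shell command to move; the robot and the scene stay as the last step left them, time stands still between calls to the robot, and variables do not carry over. Pictures are saved under pics/ and viewed, and the job is handed in when it is done.

```bash
mkdir -p pics; ls
python3 - <<'E'
from station import status,camera,ctrl
import cv2,numpy as np
print(status.get_obs())
for n in ("scene","top"):
    c=camera(n); cv2.imwrite(f"pics/{n}0.png",c["image"][:,:,::-1])
    print(n,{k:(v if k!="image" else 0) for k,v in c.items()})
E
```

```text
pics
{'time_s': 0.0, 'qpos': array([ 1.04737248e+00,  3.00480444e-01,  1.52157979e+00,  3.71065521e-07,
        1.32068931e+00, -6.65566983e-02]), 'joint_vel': array([-1.45392844e-03,  4.58127426e-04,  2.17970510e-04,  3.32568072e-04,
       -5.99658009e-04, -3.05375899e-05]), 'tau': array([-2.91889650e-03, -5.31791174e+01, -3.52748716e+01,  7.07380241e-02,
        2.42361089e-02, -1.15462803e-04]), 'ee_pos': array([0.24247728, 0.49337507, 0.20488175]), 'eef_rot': array([-3.14043835e+00, -7.73002348e-05,  2.68472537e+00]), 'force': array([-0.18261564,  0.3962021 , -0.51100491]), 'moment': array([0.02269533, 0.02978065, 0.00576847]), 'grip_width': 0.09384896572017638}
scene {'image': 0, 'fx': 364.7456724514559, 'fy': 364.7456724514559, 'cx': 321.61412170051614, 'cy': 198.50287281829938, 'k1': -0.06271584952738804, 'world_from_camera': array([[-0.48929209,  0.52178672, -0.69880747,  1.0960773 ],
       [ 0.8721181 ,  0.29107798, -0.3932984 ,  0.3732862 ],
       [-0.00181042, -0.80188044, -0.59748179,  0.52564013],
       [ 0.        ,  0.        ,  0.        ,  1.        ]])}
top {'image': 0, 'fx': 377.4579478691275, 'fy': 377.4579478691275, 'cx': 317.7650919203952, 'cy': 198.35790105791327, 'k1': -0.06934604490262965, 'world_from_camera': array([[ 0.00722901, -0.99593708,  0.08976117,  0.50258195],
       [-0.99993257, -0.0063837 ,  0.00970086,  0.04362179],
       [-0.00908843, -0.08982524, -0.99591607,  0.97917099],
       [ 0.        ,  0.        ,  0.        ,  1.        ]])}
```

View pics/scene0.png

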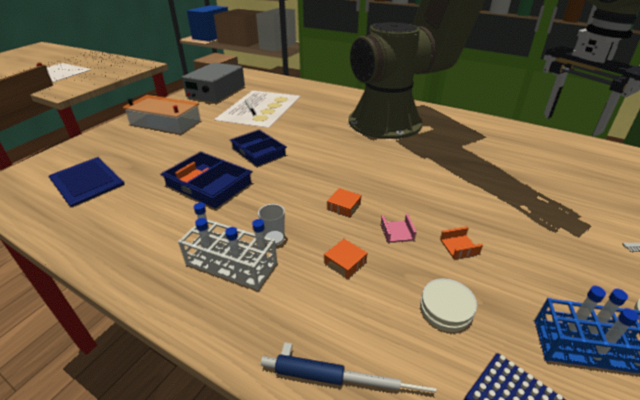

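View pics/top0.png

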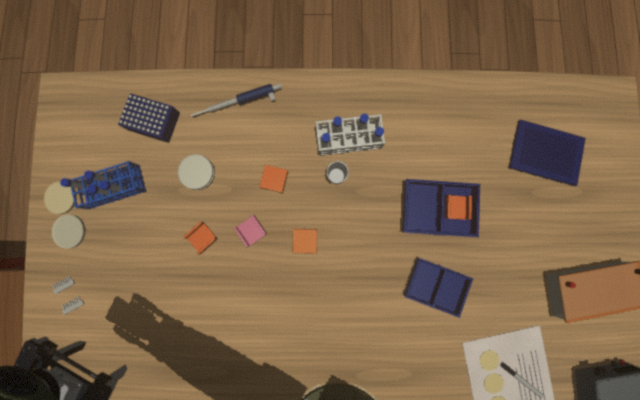

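```bash
cat > h.py <<'E'
from station import status,camera,ctrl
import cv2,numpy as np
from scipy.spatial.transform import Rotation as R
def K(c): return np.array([[c["fx"],0,c["cx"]],[0,c["fy"],c["cy"]],[0,0,1.]])
def unproj(c,px,z):
    u=cv2.undistortPoints(np.array(px,float).reshape(-1,1,2),K(c),np.array([c["k1"],0,0,0.])).reshape(-1,2)
    d=np.c_[u,np.ones(len(u))]@c["world_from_camera"][:3,:3].T; o=c["world_from_camera"][:3,3]
    return o+d*((z-o[2])/d[:,2])[:,None]
def proj(c,P):
    T=np.linalg.inv(c["world_from_camera"])
    r,_=cv2.Rodrigues(T[:3,:3])
    return cv2.projectPoints(np.array(P,float).reshape(-1,1,3),r,T[:3,3],K(c),np.array([c["k1"],0,0,0.]))[0].reshape(-1,2)
def save(c,n,crop=None,s=1):
    im=c["image"][:,:,::-1]
    if crop: x0,y0,x1,y1=crop; im=im[y0:y1,x0:x1]
    cv2.imwrite(f"pics/{n}.png",cv2.resize(im,None,fx=s,fy=s,interpolation=cv2.INTER_CUBIC))
def orange(c):
    h=cv2.cvtColor(np.ascontiguousarray(c["image"]),cv2.COLOR_RGB2HSV)
    return cv2.inRange(h,(4,150,60),(16,255,255))
def shift(goal,yaw=None,o=None):
    "shift in mm tool axes to TCP goal; turn about tool z in share of pi/2 to get tool yaw (mod pi)"
    o=o or status.get_obs(); Rm=R.from_euler("xyz",o["eef_rot"]).as_matrix()
    print("t",round(o["time_s"],2),"tcp",o["ee_pos"].round(4),"rot",o["eef_rot"].round(4),"w",round(o["grip_width"],4),"F",o["force"].round(2))
    print("shift share",(Rm.T@(np.array(goal)-o["ee_pos"])).round(4))
    if yaw is not None:
        e=R.from_euler("xyz",o["eef_rot"])
        for k in (0,1):
            rv=(e.inv()*R.from_euler("xyz",[np.pi,0,yaw+k*np.pi])).as_rotvec()
            print("turn share",(rv/(np.pi/2)).round(4),"j6 now",o["qpos"][5].round(2))
E
python3 - <<'E'
from h import *
c=camera("top")
save(c,"topA",(170,140,350,270),4)
save(c,"topC",(390,165,500,325),4)
m=orange(c)
n,l,s,ce=cv2.connectedComponentsWithStats(m)
for i in range(1,n):
    if s[i,4]>100: print(s[i],ce[i].round(1),unproj(c,ce[i],.026).round(3))
for p in [(404,181),(480,182),(479,236),(404,234)]: print(p,unproj(c,p,.04).round(4))
w=camera("wrist"); save(w,"w0"); print(w["world_from_camera"].round(3),w["fx"],w["cx"],w["cy"],w["k1"])
E
```

```text
[260 165  28  28 547] [273.4 178.4] [[0.639 0.167 0.026]]
[446 195  26  24 558] [458.8 207. ] [[ 0.569 -0.306  0.026]]
[184 222  32  32 556] [200.3 236.9] [[0.488 0.35  0.026]]
[293 229  24  24 550] [304.4 240.6] [[0.482 0.086 0.026]]
[566 306  74  17 212] [603.3 313.7] [[ 0.295 -0.686  0.026]]
(404, 181) [[ 0.6324 -0.1636  0.04  ]]
(480, 182) [[ 0.6314 -0.3577  0.04  ]]
(479, 236) [[ 0.4953 -0.3511  0.04  ]]
(404, 234) [[ 0.4998 -0.162   0.04  ]]
[[ 0.441  0.874  0.202  0.184]
 [ 0.897 -0.43  -0.099  0.523]
 [ 0.     0.225 -0.974  0.384]
 [ 0.     0.     0.     1.   ]] 331.5618998959395 319.9811904262061 197.73504974832565 -0.004360016393219153
```

View pics/topA.png

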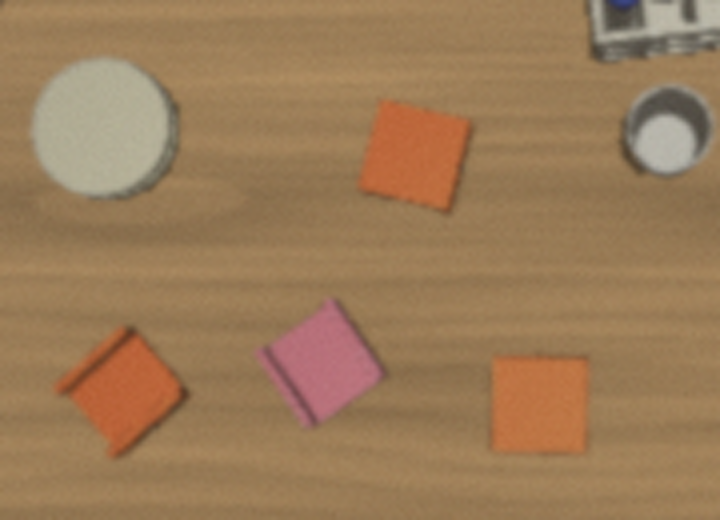

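View pics/topC.png

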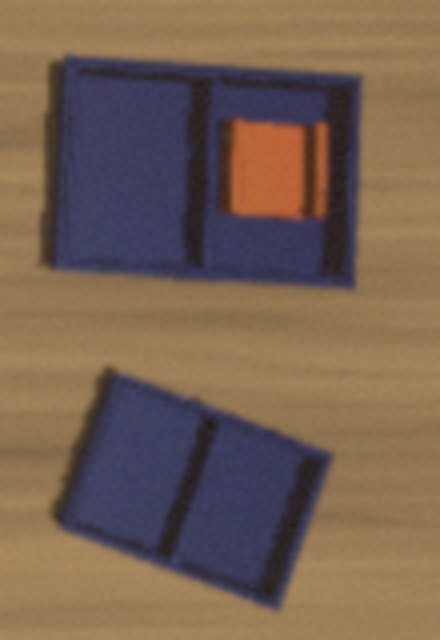

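View pics/w0.png

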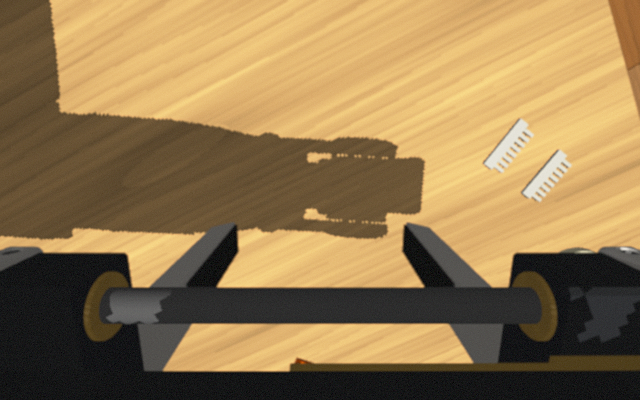

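Run:
```python
from h import *
shift((.44,.31,.2),np.radians(40))
c=camera("scene"); save(c,"sA",(310,170,510,290),4); save(c,"sC",(140,120,300,220),4)
```

```text
t 0.2 tcp [0.2425 0.4935 0.2051] rot [-3.1409 -0.      2.6848] w 0.0942 F [-0.01 -0.47  0.29]
shift share [-0.2581 -0.0776  0.0052]
turn share [-3.0000e-04  4.0000e-04  1.2647e+00] j6 now -0.07
turn share [-4.000e-04 -3.000e-04 -7.353e-01] j6 now -0.07
```

View pics/sA.png

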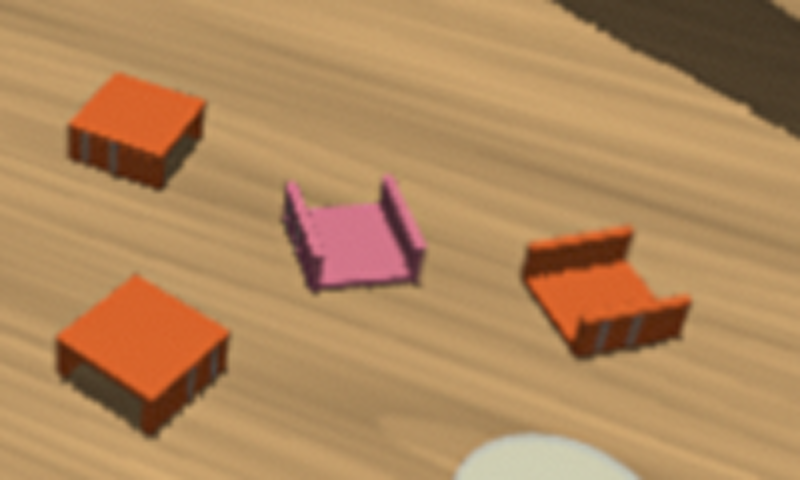

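View pics/sC.png

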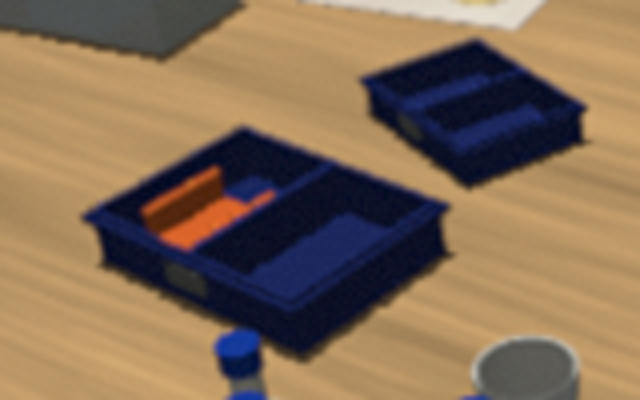

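```bash
python3 -m jog '[[-0.258,-0.078,0,0,0,1,1],[-0.258,-0.078,0,0,0,1,1],[-0.258,-0.078,0,0,0,1,1],[-0.258,-0.078,0,0,0,1,1],[-0.258,-0.078,0,0,0,1,1],[-0.258,-0.078,0,0,0,1,1],[-0.258,-0.078,0,0,0,1,1],[-0.258,-0.078,0,0,0,1,1],[-0.258,-0.078,0,0,0,1,1],[-0.258,-0.078,0,0,0,1,1],[-0.258,-0.078,0,0,0,1,1]]'
python3 -m jog '[[0,0,0,0,0,0.265,1],[0,0,0,0,0,0.265,1],[0,0,0,0,0,0.265,1],[0,0,0,0,0,0.265,1]]'
python3 - <<'E'
from h import *
w=camera("wrist"); save(w,"w1")
shift((.44,.31,.2),np.radians(40))
E
```

```text
time_s: 1.35
ee_pos: [0.4397, 0.3096, 0.2051]
eef_rot: [-3.141, 0.001, 1.108]
force: [0.2, 0.6, -0.8]
grip_width: 0.0942
time_s: 1.75
ee_pos: [0.4396, 0.3096, 0.205]
eef_rot: [3.141, 0.001, 0.69]
force: [0.5, 0.1, -0.3]
grip_width: 0.0938
t 1.8 tcp [0.4396 0.3096 0.205 ] rot [3.1415e+00 9.0000e-04 6.9460e-01] w 0.094 F [-0.29 -0.29 -0.34]
shift share [ 0.0006 -0.      0.005 ]
turn share [ 0.0001  0.0006 -0.0023] j6 now 1.42
turn share [ 9.0000e-04 -1.0000e-04  1.9977e+00] j6 now 1.42
```

View pics/w1.png

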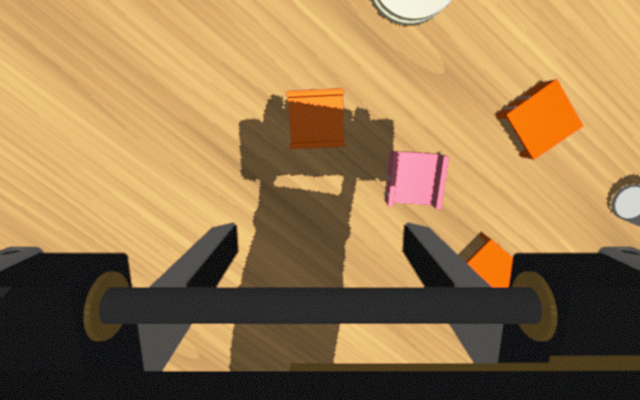

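```bash
cat >> h.py <<'E'
from scipy.optimize import minimize
def boxes(flip=False,dz=0):
    B=[(-.03,.03,-.03,.03,0,.006),(-.03,.03,-.03,-.024,0,.026),(-.03,.03,.024,.03,0,.026)]
    out=[]
    for b in B:
        P=np.array([[b[i],b[2+j],b[4+k]] for i in(0,1) for j in(0,1) for k in(0,1)])
        if flip: P[:,2]=.026-P[:,2]
        P[:,2]+=dz; out.append(P)
    return out
def place(P,x,y,a):
    c,s=np.cos(a),np.sin(a); return np.c_[x+c*P[:,0]-s*P[:,1],y+s*P[:,0]+c*P[:,1],P[:,2]]
def render(c,p,bx,roi,S=6):
    x0,y0,x1,y1=roi; m=np.zeros(((y1-y0)*S,(x1-x0)*S),np.uint8)
    for P in bx:
        q=(proj(c,place(P,*p))-[x0-.5,y0-.5])*S
        cv2.fillConvexPoly(m,cv2.convexHull(np.round(q).astype(np.int32)),255)
    return cv2.resize(m,(x1-x0,y1-y0),interpolation=cv2.INTER_AREA)/255.
def fit(c,p0,flip=False,dz=0,pad=14,omask=None):
    bx=boxes(flip,dz); q=np.vstack([proj(c,place(P,*p0)) for P in bx])
    x0,y0=np.maximum(q.min(0)-pad,0).astype(int); x1,y1=np.minimum(q.max(0)+pad,[640,400]).astype(int)
    roi=(x0,y0,x1,y1)
    m=(omask if omask is not None else orange(c))[y0:y1,x0:x1]/255.
    g=lambda a:cv2.GaussianBlur(a,(0,0),1.2)
    f=lambda v:((g(render(c,(p0[0]+v[0]/1e3,p0[1]+v[1]/1e3,p0[2]+v[2]*.03),bx,roi))-g(m))**2).sum()
    best=min((minimize(f,s,method="Nelder-Mead",options=dict(initial_simplex=np.array(s)+[[0,0,0],[5,0,0],[0,5,0],[0,0,4]],xatol=.02,fatol=.01)) for s in ([0,0,0],[0,0,3.],[0,0,-3.])),key=lambda r:r.fun)
    v=best.x
    p=np.array([p0[0]+v[0]/1e3,p0[1]+v[1]/1e3,p0[2]+v[2]*.03])
    print("fit xy",p[:2].round(4),"yaw deg",np.degrees(p[2]).round(2),"cost",round(best.fun,2),"area",round(m.sum(),1))
    return p,roi
def overlay(c,p,flip,dz,roi,n,s=5):
    x0,y0,x1,y1=roi; im=cv2.resize(np.ascontiguousarray(c["image"][y0:y1,x0:x1,::-1]),None,fx=s,fy=s,interpolation=cv2.INTER_CUBIC)
    for P in boxes(flip,dz):
        q=(proj(c,place(P,*p))-[x0-.5,y0-.5])*s
        for i in range(8):
            for j in range(i):
                if bin(i^j).count("1")==1: cv2.line(im,tuple(map(int,q[i])),tuple(map(int,q[j])),(255,255,0),1)
    cv2.imwrite(f"pics/{n}.png",im)
E
python3 - <<'E'
from h import *
w=camera("wrist")
p,roi=fit(w,(.488,.35,np.radians(-50)))
overlay(w,p,False,0,roi,"o1")
c=camera("top")
fit(c,(.488,.35,np.radians(-50)))
pA,r=fit(c,(.639,.167,np.radians(15)),True); pB,r=fit(c,(.482,.086,0),True)
pA,r=fit(w,(.639,.167,np.radians(15)),True); overlay(w,pA,True,0,r,"oA")
E
```

```text
fit xy [0.4878 0.3567] yaw deg -47.91 cost 9.31 area 3306.0
fit xy [0.5039 0.3434] yaw deg -89.62 cost 317.52 area 149.0
fit xy [0.6399 0.1684] yaw deg -13.9 cost 3.95 area 550.0
fit xy [0.4818 0.086 ] yaw deg -1.21 cost 3.3 area 553.0
fit xy [0.6405 0.1696] yaw deg -13.71 cost 36.96 area 3899.0
```

View pics/o1.png

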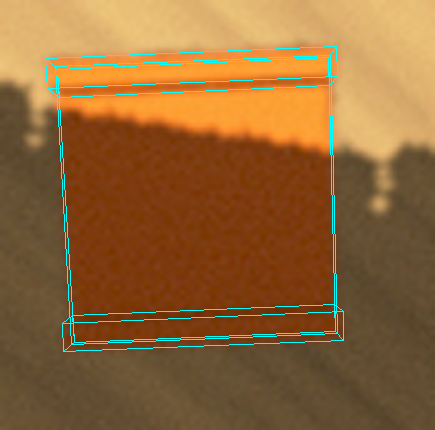

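View pics/oA.png

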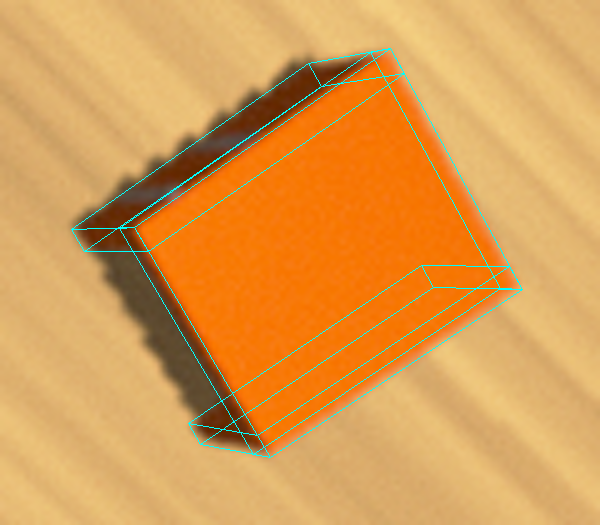

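Run:
```python
from h import *
shift((.4878,.3567,.002),np.radians(42.1))
```

```text
t 1.9 tcp [0.4396 0.3096 0.2051] rot [3.1415e+00 8.0000e-04 6.9540e-01] w 0.0938 F [ 0.26 -0.44 -0.17]
shift share [ 0.0673 -0.0053  0.203 ]
turn share [ 0.0001  0.0005 -0.0251] j6 now 1.42
turn share [ 8.0000e-04 -1.0000e-04  1.9749e+00] j6 now 1.42
```

```bash
python3 -m jog '[[0.067,-0.005,0.05,0,0,-0.025,1],[0.067,-0.005,0.10,0,0,-0.025,1],[0.067,-0.005,0.14,0,0,-0.025,1],[0.067,-0.005,0.165,0,0,-0.025,1],[0.067,-0.005,0.18,0,0,-0.025,1],[0.067,-0.005,0.18,0,0,-0.025,1]]'
python3 - <<'E'
from h import *
w=camera("wrist"); save(w,"w2")
shift((.4878,.3567,.002),np.radians(42.1))
E
```

```text
time_s: 2.5
ee_pos: [0.487, 0.3558, 0.0236]
eef_rot: [-3.141, 0.004, 0.736]
force: [0.3, -0.2, 1.6]
grip_width: 0.0941
t 2.55 tcp [0.488  0.3564 0.0258] rot [3.1415e+00 6.0000e-04 7.3570e-01] w 0.094 F [ 0.99 -0.3   0.66]
shift share [ 0.0001 -0.0004  0.0238]
turn share [0.0001 0.0004 0.0006] j6 now 1.41
turn share [-6.0000e-04  1.0000e-04 -1.9994e+00] j6 now 1.41
```

View pics/w2.png

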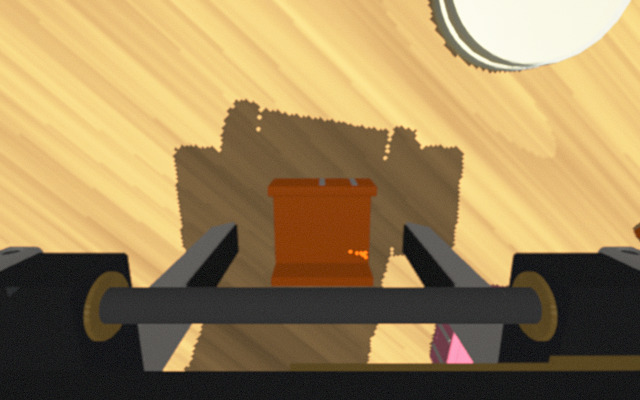

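```bash
python3 -m jog '[[0,0,0.012,0,0,0,1],[0,0,0.020,0,0,0,1],[0,0,0.024,0,0,0,1],[0,0,0.024,0,0,0,0.6],[0,0,0.024,0,0,0,0.2],[0,0,0.024,0,0,0,0],[0,0,0.024,0,0,0,0],[0,0,0.024,0,0,0,0],[0,0,0.024,0,0,0,0]]' 15
python3 -m jog '[[0,0,0,0,0,0,0],[0,0,0,0,0,0,0],[0,0,0,0,0,0,0]]' 15
python3 - <<'E'
from h import *
shift((.4878,.3567,.002),np.radians(42.1))
E
```

```text
time_s: 3.45
ee_pos: [0.4881, 0.3564, 0.0021]
eef_rot: [3.141, 0.0, 0.736]
force: [-0.3, 0.0, 0.7]
grip_width: 0.0595
time_s: 3.75
ee_pos: [0.4881, 0.3564, 0.002]
eef_rot: [3.141, 0.0, 0.736]
force: [-0.9, -0.7, 0.2]
grip_width: 0.0595
t 3.75 tcp [0.4881 0.3564 0.002 ] rot [3.1414e+00 4.0000e-04 7.3570e-01] w 0.0595 F [-0.9  -0.75  0.19]
shift share [-0.     -0.0004  0.    ]
turn share [0.0001 0.0002 0.0006] j6 now 1.41
turn share [-4.0000e-04  2.0000e-04 -1.9994e+00] j6 now 1.41
```

```bash
python3 -m jog '[[0,0,-0.02,0,0,0,0],[0,0,-0.05,0,0,0,0],[0,0,-0.10,0,0,0,0],[0,0,-0.14,0,0,0,0],[0,0,-0.16,0,0,0,0]]' 15
python3 - <<'E'
from h import *
w=camera("wrist"); save(w,"w3",(200,150,440,300),3)
shift((.565,-.35,.2),np.radians(88))
E
```

```text
time_s: 4.25
ee_pos: [0.4889, 0.357, 0.1661]
eef_rot: [3.141, -0.004, 0.736]
force: [-0.4, -0.4, -0.6]
grip_width: 0.0597
t 4.3 tcp [0.4895 0.3574 0.168 ] rot [ 3.1402 -0.0068  0.7357] w 0.0602 F [0.21 0.86 2.47]
shift share [-0.4185  0.5752 -0.0341]
turn share [ 0.0026 -0.0038 -0.5094] j6 now 1.41
turn share [-0.0047 -0.0032  1.4906] j6 now 1.41
```

View pics/w3.png

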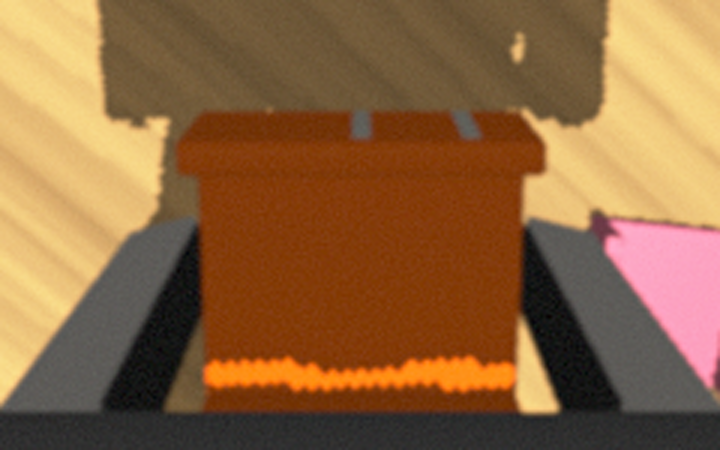

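```bash
python3 -m jog '[[-0.02,0.028,-0.01,0,0,-0.03,0],[-0.05,0.07,-0.02,0,0,-0.08,0],[-0.08,0.11,-0.034,0,0,-0.12,0],[-0.11,0.15,-0.034,0,0,-0.16,0],[-0.14,0.19,-0.034,0,0,-0.20,0],[-0.17,0.23,-0.034,0,0,-0.24,0],[-0.20,0.27,-0.034,0,0,-0.28,0],[-0.23,0.315,-0.034,0,0,-0.32,0],[-0.26,0.36,-0.034,0,0,-0.36,0],[-0.29,0.40,-0.034,0,0,-0.40,0],[-0.32,0.44,-0.034,0,0,-0.44,0],[-0.35,0.48,-0.034,0,0,-0.47,0],[-0.375,0.515,-0.034,0,0,-0.49,0],[-0.395,0.545,-0.034,0,0,-0.51,0],[-0.41,0.565,-0.034,0,0,-0.51,0],[-0.418,0.575,-0.034,0,0,-0.51,0],[-0.418,0.575,-0.034,0,0,-0.51,0]]' 15
python3 - <<'E'
from h import *
w=camera("wrist"); save(w,"w4")
shift((.565,-.35,.2),np.radians(90))
E
```

```text
time_s: 6.0
ee_pos: [0.5649, -0.3502, 0.1987]
eef_rot: [3.137, -0.005, 1.535]
force: [-0.0, -0.1, -0.3]
grip_width: 0.0596
t 6.05 tcp [ 0.5652 -0.3491  0.1991] rot [ 3.1366 -0.0045  1.5365] w 0.0597 F [ 0.19  0.06 -0.91]
shift share [-0.0009 -0.0001 -0.0009]
turn share [ 0.0032 -0.0028 -0.0218] j6 now -0.58
turn share [-0.0043 -0.005   1.9782] j6 now -0.58
```

View pics/w4.png

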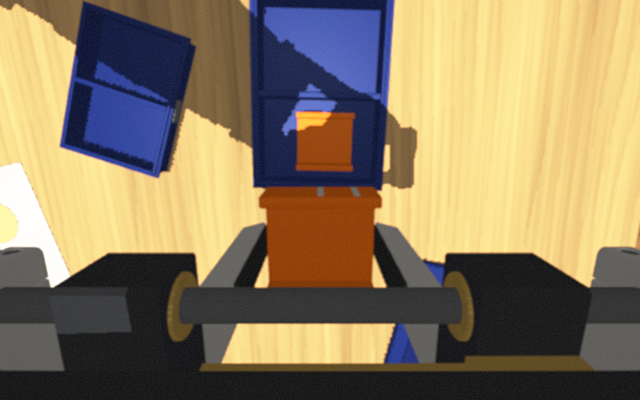

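```bash
python3 -m jog '[[-0.03,0,0.0,0.003,-0.003,-0.02,0],[-0.04,0,0.0,0.003,-0.003,-0.02,0],[-0.04,0,0.0,0.003,-0.003,-0.02,0],[-0.04,0,0.0,0.003,-0.003,-0.02,0]]' 15
python3 - <<'E'
from h import *
w=camera("wrist"); save(w,"w5",(220,0,420,240),2.5)
h=cv2.cvtColor(np.ascontiguousarray(w["image"]),cv2.COLOR_RGB2HSV)
m=cv2.inRange(h,(108,90,10),(130,255,255)); cv2.imwrite("pics/m5.png",m)
o=status.get_obs(); print(o["ee_pos"],o["eef_rot"])
E
```

```text
time_s: 6.45
ee_pos: [0.564, -0.3878, 0.199]
eef_rot: [3.141, -0.0, 1.568]
force: [-0.3, -0.6, -0.2]
grip_width: 0.0596
[ 0.56409154 -0.38778408  0.1990947 ] [3.14106935e+00 1.88685908e-05 1.56819009e+00]
```

View pics/w5.png

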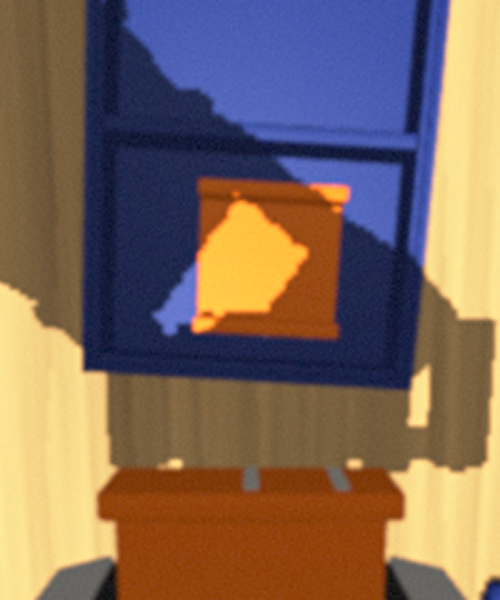

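View pics/m5.png

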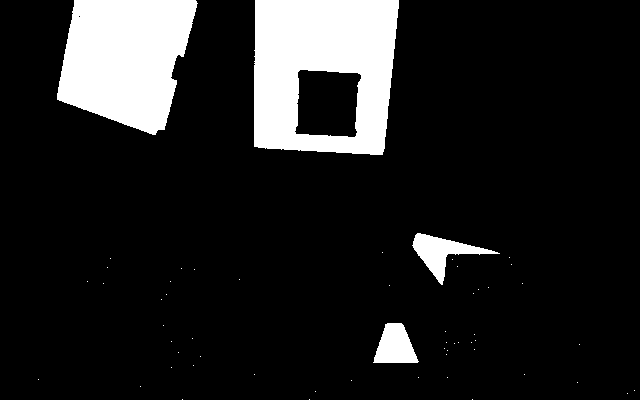

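```bash
cat >> h.py <<'E'
def navy(c):
    h=cv2.cvtColor(np.ascontiguousarray(c["image"]),cv2.COLOR_RGB2HSV)
    return cv2.inRange(h,(108,90,10),(130,255,255))|orange(c)
def cbox(x0,x1,y0,y1,z0,z1): return np.array([[x,y,z] for x in(x0,x1) for y in(y0,y1) for z in(z0,z1)])
def fitcase(c,p0,rows=400,pad=12):
    bx=[cbox(-.064,.064,-.091,.091,0,.04)]
    q=proj(c,place(bx[0],*p0)); x0,y0=np.maximum(q.min(0)-pad,0).astype(int); x1,y1=np.minimum(q.max(0)+pad,[640,rows]).astype(int)
    roi=(x0,y0,x1,y1); m=navy(c)[y0:y1,x0:x1]/255.
    m=cv2.morphologyEx(m,cv2.MORPH_CLOSE,np.ones((5,5)))
    g=lambda a:cv2.GaussianBlur(a,(0,0),1.2)
    f=lambda v:((g(render(c,(p0[0]+v[0]/1e3,p0[1]+v[1]/1e3,p0[2]+v[2]*.02),bx,roi,4))-g(m))**2).sum()
    r=minimize(f,[0,0,0],method="Nelder-Mead",options=dict(initial_simplex=[[0,0,0],[6,0,0],[0,6,0],[0,0,3]],xatol=.02,fatol=.01)); v=r.x
    p=np.array([p0[0]+v[0]/1e3,p0[1]+v[1]/1e3,p0[2]+v[2]*.02])
    print("case",p[:2].round(4),np.degrees(p[2]).round(2),"cost",round(r.fun,1)); return p,roi
def casewire(c,p,n,crop,s=3,trays=()):
    x0,y0,x1,y1=crop; im=cv2.resize(np.ascontiguousarray(c["image"][y0:y1,x0:x1,::-1]),None,fx=s,fy=s,interpolation=cv2.INTER_CUBIC)
    L=[(place(b,*p),(255,255,0)) for b in (cbox(-.064,.064,-.091,.091,0,.04),cbox(-.06,.06,.003,.087,.004,.04),cbox(-.06,.06,-.087,-.003,.004,.04))]
    for t,fl,dz in trays: L+=[(place(b,*t),(255,0,255)) for b in boxes(fl,dz)]
    for P,col in L:
        q=(proj(c,P)-[x0-.5,y0-.5])*s
        for i in range(8):
            for j in range(i):
                if bin(i^j).count("1")==1: cv2.line(im,tuple(map(int,q[i])),tuple(map(int,q[j])),col,1)
    cv2.imwrite(f"pics/{n}.png",im)
E
python3 - <<'E'
from h import *
w=camera("wrist")
p,_=fitcase(w,(.565,-.26,np.radians(178)),175)
c=camera("top"); 
t,_=fit(w,(.569,-.306,p[2]),False,.004)
casewire(w,p,"cw5",(220,0,420,200),4,[(t,False,.004)])
pt,_=fitcase(c,(.565,-.26,np.radians(178)))
casewire(c,p,"ct5",(380,160,520,290),5,[(t,False,.004)])
E
```

```text
case [ 0.5675 -0.2603] 176.39 cost 1435.8
fit xy [ 0.5714 -0.3048] yaw deg 177.6 cost 1205.18 area 2105.0
case [ 0.5715 -0.2506] 182.7 cost 1487.0
```

View pics/cw5.png

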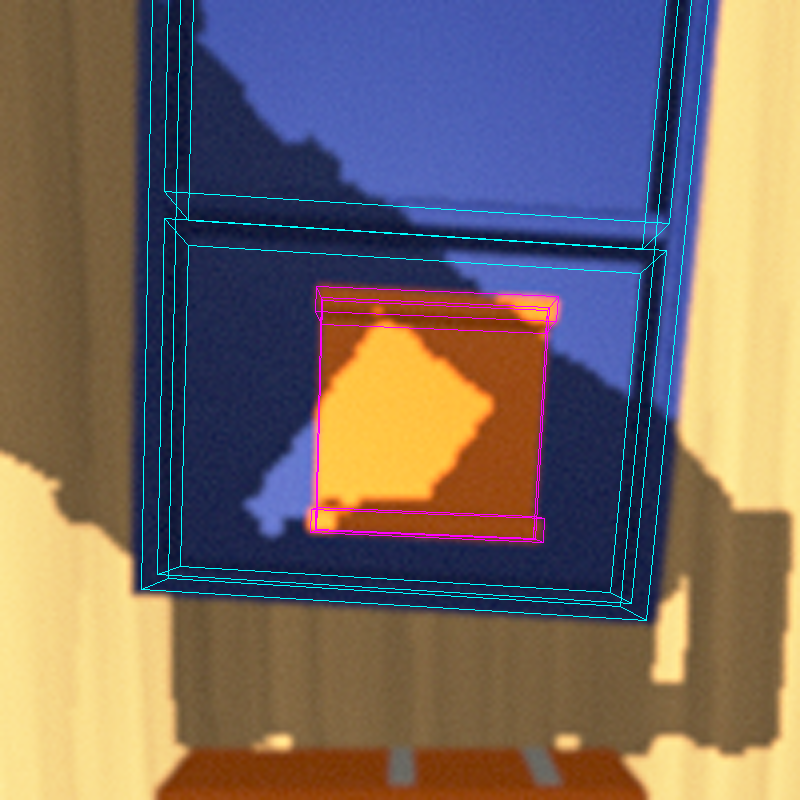

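View pics/ct5.png

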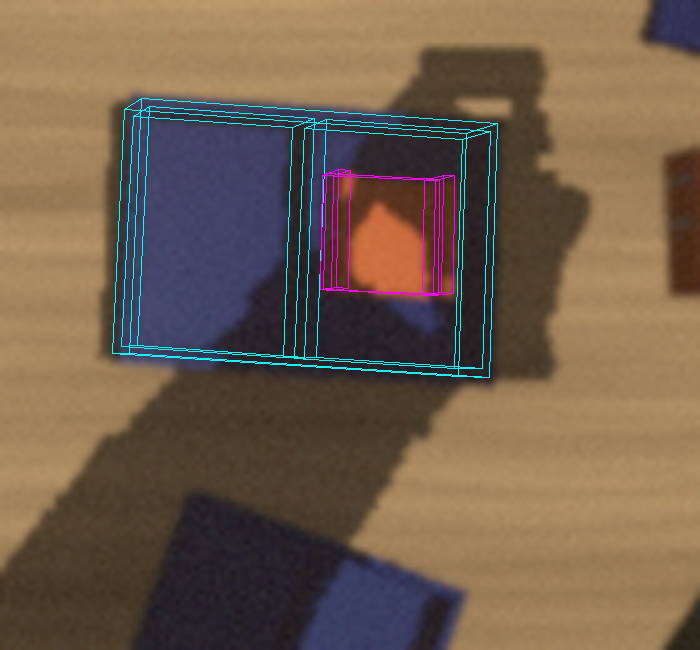

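```bash
cat >> h.py <<'E'
def fitcase2(c,p0,rows,cols):
    m=navy(c); m=cv2.morphologyEx(m,cv2.MORPH_CLOSE,np.ones((5,5),np.uint8)); roi=(cols[0],0,cols[1],rows)
    m=m[0:rows,cols[0]:cols[1]]/255.
    g=lambda a:cv2.GaussianBlur(a,(0,0),1.2)
    def f(v):
        l=v[3]/1e3
        bx=[cbox(-.064,.064,-.091,.091,0,.04),cbox(-.064-l,.064+l,-.091-l,.091+l,.035,.04)]
        return ((g(render(c,(p0[0]+v[0]/1e3,p0[1]+v[1]/1e3,p0[2]+v[2]*.02),bx,roi,4))-g(m))**2).sum()
    r=minimize(f,[0,0,0,2],method="Nelder-Mead",options=dict(initial_simplex=[[0,0,0,2],[4,0,0,2],[0,4,0,2],[0,0,2,2],[0,0,0,4]],xatol=.02,fatol=.01,maxiter=400)); v=r.x
    p=np.array([p0[0]+v[0]/1e3,p0[1]+v[1]/1e3,p0[2]+v[2]*.02])
    print("case",p[:2].round(4),np.degrees(p[2]).round(2),"lip",v[3].round(2),"cost",round(r.fun,1)); return p
E
python3 - <<'E'
from h import *
w=camera("wrist")
p=fitcase2(w,(.5675,-.26,np.radians(176.4)),175,(225,420))
m=orange(w); m[170:]=0; m[:,:280]=0; m[:,380:]=0
t,_=fit(w,(.5714,-.305,p[2]),False,.004,omask=m)
casewire(w,p,"cw6",(220,0,420,200),4,[(t,False,.004)])
a=p[2]; d=t[:2]-p[:2]; print("tray in case",np.cos(a)*d[0]+np.sin(a)*d[1], -np.sin(a)*d[0]+np.cos(a)*d[1])
E
```

```text
case [ 0.5674 -0.2583] 176.56 lip 2.07 cost 1186.3
fit xy [ 0.5715 -0.3049] yaw deg 177.32 cost 1219.15 area 2090.0
tray in case -0.006819480647395067 0.04629000173445858
```

View pics/cw6.png

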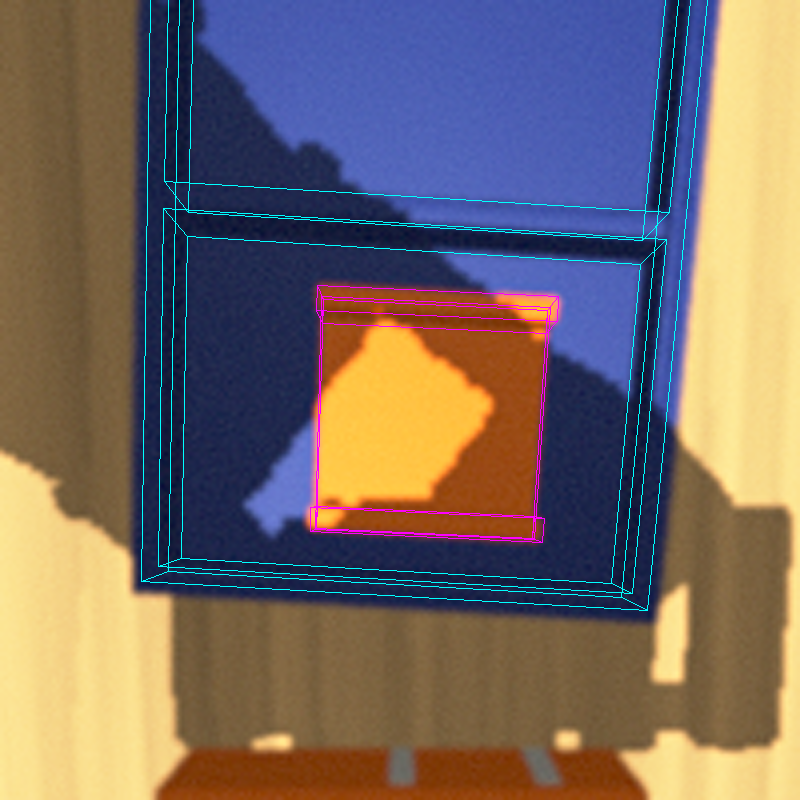

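```bash
sed -i 's/(4,150,60),(16,255,255)/(3,165,40),(22,255,255)/' h.py; sed -i 's/m=navy(c); m=cv2.morphologyEx(m,cv2.MORPH_CLOSE,np.ones((5,5),np.uint8));/m=navy(c); m=cv2.morphologyEx(m,cv2.MORPH_CLOSE,np.ones((9,9),np.uint8));/' h.py
python3 - <<'E'
from h import *
w=camera("wrist")
p=fitcase2(w,(.5675,-.2585,np.radians(176.5)),175,(235,420))
m=orange(w); m[170:]=0; m[:,:280]=0; m[:,380:]=0
t,_=fit(w,(.5714,-.305,p[2]),False,.004,omask=m)
casewire(w,p,"cw7",(220,0,420,200),4,[(t,False,.004)])
a=p[2]; d=t[:2]-p[:2]; print("tray in case",np.cos(a)*d[0]+np.sin(a)*d[1], -np.sin(a)*d[0]+np.cos(a)*d[1])
E
```

```text
case [ 0.5675 -0.2585] 176.49 lip 2.02 cost 7.0
fit xy [ 0.571  -0.3048] yaw deg 176.97 cost 34.3 area 3346.0
tray in case -0.0063869207173079725 0.0459697492133663
```

View pics/cw7.png

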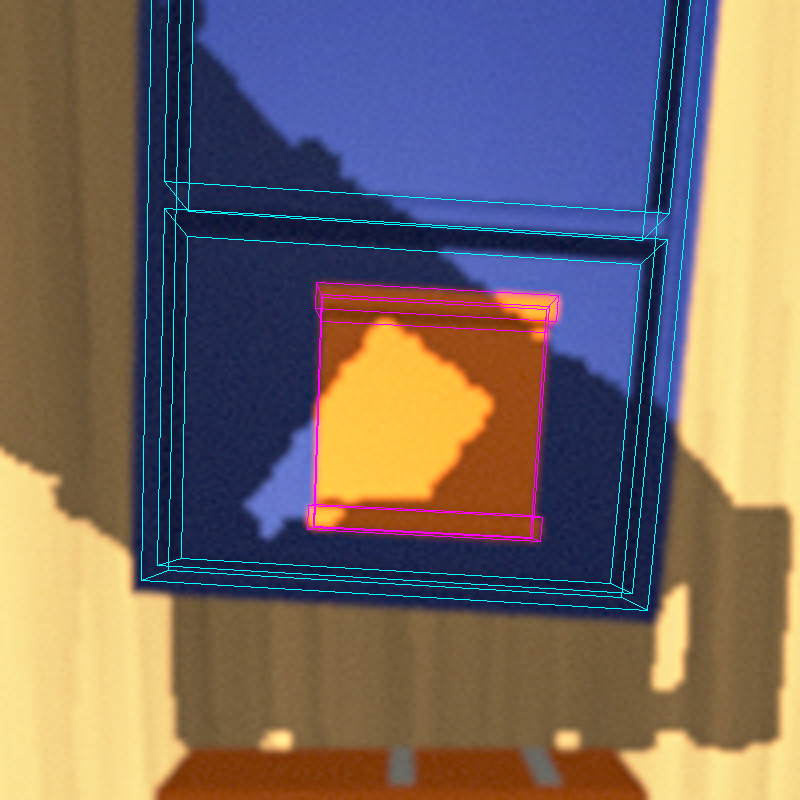

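Run:
```python
from h import *
shift((.5699,-.2186,.06),np.radians(86.49))
```

```text
t 6.7 tcp [ 0.564  -0.3884  0.1992] rot [3.1410e+00 3.0000e-04 1.5683e+00] w 0.0594 F [-0.67 -0.11 -0.77]
shift share [0.1699 0.0054 0.1391]
turn share [0.0004 0.0002 0.0374] j6 now -0.65
turn share [-3.0000e-04  6.0000e-04 -1.9626e+00] j6 now -0.65
```

```bash
python3 -m jog '[[0.03,0.001,0,0,0,0.037,0],[0.07,0.002,0,0,0,0.037,0],[0.11,0.004,0,0,0,0.037,0],[0.14,0.005,0.01,0,0,0.037,0],[0.16,0.0054,0.03,0,0,0.037,0],[0.17,0.0054,0.06,0,0,0.037,0],[0.17,0.0054,0.09,0,0,0.037,0],[0.17,0.0054,0.12,0,0,0.037,0],[0.17,0.0054,0.134,0,0,0.037,0],[0.17,0.0054,0.139,0,0,0.037,0],[0.17,0.0054,0.139,0,0,0.037,0]]' 15
python3 - <<'E'
from h import *
shift((.5699,-.2186,.006),np.radians(86.49))
w=camera("wrist"); save(w,"w6"); c=camera("scene"); save(c,"s6",(140,80,300,220),4)
E
```

```text
time_s: 7.8
ee_pos: [0.5701, -0.2186, 0.0606]
eef_rot: [3.141, 0.0, 1.51]
force: [0.7, -0.1, -0.0]
grip_width: 0.0597
t 7.8 tcp [ 0.5701 -0.2186  0.0606] rot [3.1406e+00 4.0000e-04 1.5101e+00] w 0.0597 F [ 0.74 -0.11 -0.01]
shift share [-0.     -0.0003  0.0546]
turn share [0.0006 0.0003 0.0003] j6 now -0.37
turn share [-4.0000e-04  1.0000e-03 -1.9997e+00] j6 now -0.37
```

View pics/w6.png

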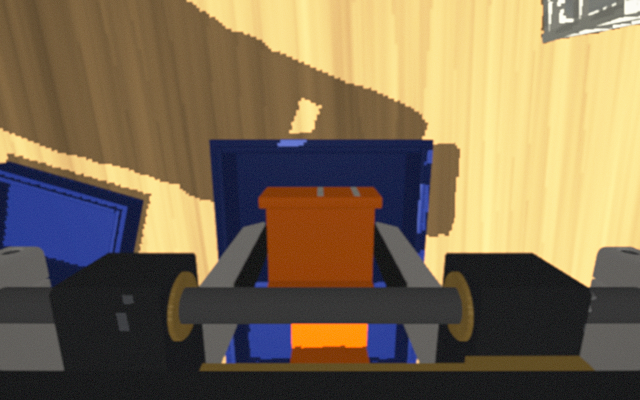

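View pics/s6.png

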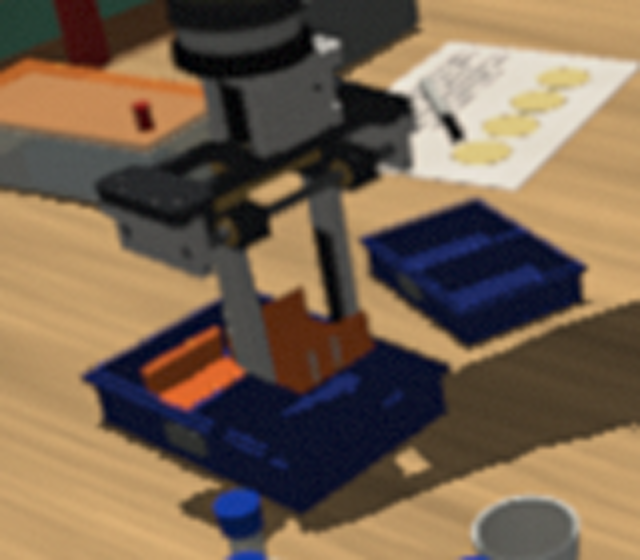

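```bash
python3 -m jog '[[0,0,0.010,0,0,0,0],[0,0,0.022,0,0,0,0],[0,0,0.034,0,0,0,0],[0,0,0.044,0,0,0,0],[0,0,0.049,0,0,0,0],[0,0,0.052,0,0,0,0],[0,0,0.0535,0,0,0,0],[0,0,0.0545,0,0,0,0],[0,0,0.0545,0,0,0,0],[0,0,0.0545,0,0,0,0]]' 15
```

```text
time_s: 8.9
ee_pos: [0.5708, -0.2189, 0.0074]
eef_rot: [3.139, 0.001, 1.51]
force: [0.1, 0.3, 0.1]
grip_width: 0.0595
```

```bash
python3 -m jog '[[0,0,0.001,0,0,0,0],[0,0,0.0015,0,0,0,0],[0,0,0.0015,0,0,0,0]]' 15; python3 -m jog '[[0,0,0,0,0,0,0.2],[0,0,0,0,0,0,0.4],[0,0,0,0,0,0,0.5],[0,0,0,0,0,0,0.5],[0,0,0,0,0,0,0.5]]' 15
```

```text
time_s: 9.2
ee_pos: [0.5709, -0.2189, 0.0061]
eef_rot: [3.138, 0.001, 1.51]
force: [-0.0, 0.5, 1.5]
grip_width: 0.0597
time_s: 9.7
ee_pos: [0.5709, -0.2189, 0.0061]
eef_rot: [3.138, 0.001, 1.51]
force: [-0.6, -0.1, 0.4]
grip_width: 0.0704
```

```bash
python3 -m jog '[[0,0,-0.01,0,0,0,0.5],[0,0,-0.04,0,0,0,0.5],[0,0,-0.08,0,0,0,0.5],[0,0,-0.13,0,0,0,0.6],[0,0,-0.18,0,0,0,1],[0,0,-0.20,0,0,0,1]]' 15
python3 - <<'E'
from h import *
w=camera("wrist"); save(w,"w7")
shift((.62,.11,.2),np.radians(76))
E
```

```text
time_s: 10.3
ee_pos: [0.5713, -0.219, 0.2125]
eef_rot: [3.131, 0.004, 1.51]
force: [0.6, -0.1, 0.0]
grip_width: 0.0876
t 10.35 tcp [ 0.5717 -0.2192  0.2138] rot [3.1297 0.0046 1.5102] w 0.0917 F [ 0.31 -0.71  3.14]
shift share [0.3316 0.0281 0.0126]
turn share [0.0078 0.0022 0.117 ] j6 now -0.37
turn share [-0.0033  0.0116 -1.883 ] j6 now -0.37
```

View pics/w7.png

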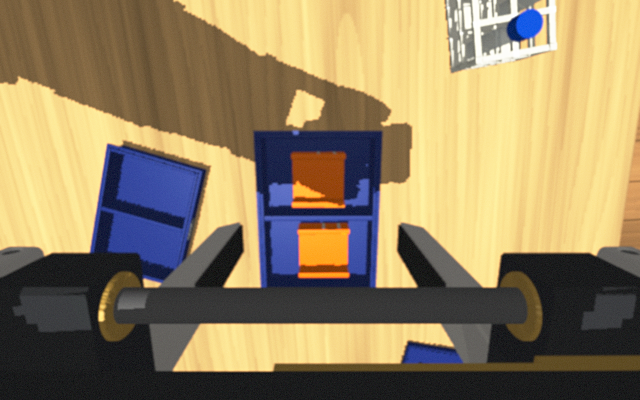

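```bash
cat >> h.py <<'E'
def incase(p,t):
    a=p[2]; d=t[:2]-p[:2]; r=np.array([np.cos(a)*d[0]+np.sin(a)*d[1],-np.sin(a)*d[0]+np.cos(a)*d[1]])*1e3
    print("  in case mm",r.round(1),"dyaw",np.degrees((t[2]-a+np.pi/2)%np.pi-np.pi/2).round(2)); return r
E
python3 - <<'E'
from h import *
w=camera("wrist")
p=fitcase2(w,(.5675,-.2585,np.radians(176.5)),280,(240,395))
m=orange(w); m1=m.copy(); m1[216:]=0; m2=m.copy(); m2[:216]=0; m2[283:]=0
u,_=fit(w,(.5709,-.2189,p[2]),False,.004,omask=m1); incase(p,u)
t,_=fit(w,(.571,-.3048,p[2]),False,.004,omask=m2); incase(p,t)
casewire(w,p,"cw8",(240,120,400,300),5,[(t,False,.004),(u,False,.004)])
E
```

```text
case [ 0.5677 -0.2568] 176.61 lip 1.81 cost 9.0
fit xy [ 0.5701 -0.2186] yaw deg 176.26 cost 21.61 area 2782.0
  in case mm [ -0.1 -38.3] dyaw -0.35
fit xy [ 0.5711 -0.3051] yaw deg 176.51 cost 48.8 area 2557.0
  in case mm [-6.3 48.1] dyaw -0.1
```

View pics/cw8.png

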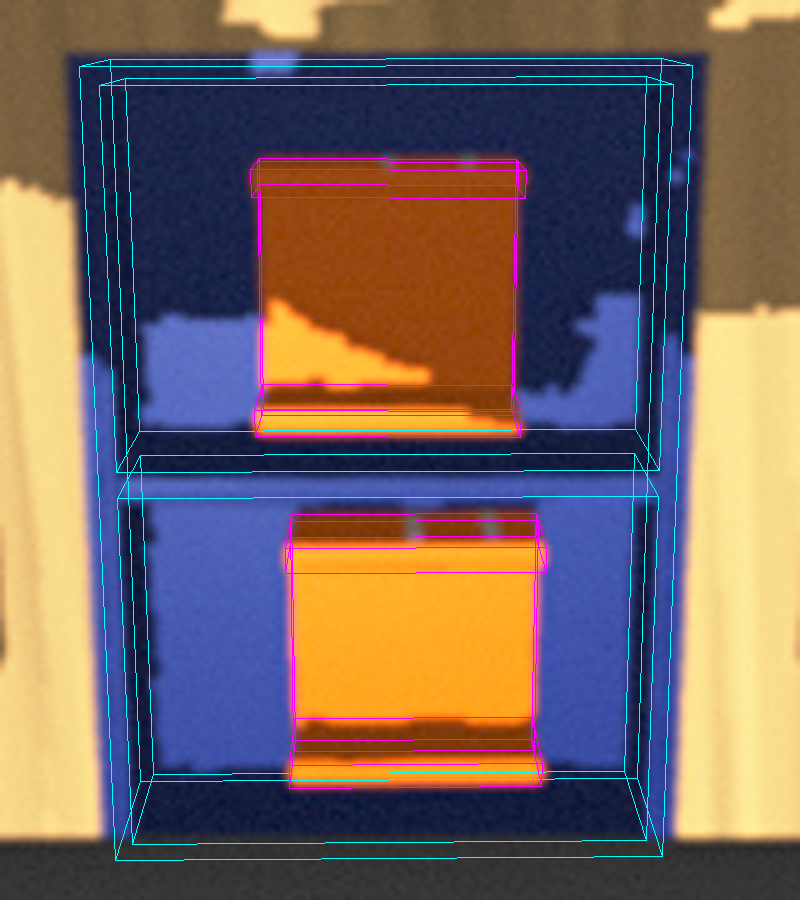

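```bash
python3 -m jog '[[0.03,0.003,0.002,0.007,0.002,0.03,1],[0.07,0.006,0.006,0.007,0.002,0.06,1],[0.12,0.01,0.012,0.007,0.002,0.09,1],[0.165,0.014,0.012,0.007,0.002,0.117,1],[0.21,0.018,0.012,0.007,0.002,0.117,1],[0.25,0.021,0.012,0.007,0.002,0.117,1],[0.29,0.025,0.012,0.007,0.002,0.117,1],[0.315,0.027,0.012,0.007,0.002,0.117,1],[0.33,0.028,0.012,0.007,0.002,0.117,1],[0.33,0.028,0.012,0.007,0.002,0.117,1],[0.33,0.028,0.012,0.007,0.002,0.117,1]]'
python3 - <<'E'
from h import *
w=camera("wrist"); save(w,"w8")
p,roi=fit(w,(.6402,.169,np.radians(-13.8)),True); overlay(w,p,True,0,roi,"oA2")
fit(w,(.6402,.169,np.radians(-13.8+90)),True)
E
```

```text
time_s: 11.5
ee_pos: [0.6192, 0.1077, 0.1972]
eef_rot: [-3.14, 0.0, 1.326]
force: [-0.1, -0.0, -0.0]
grip_width: 0.0941
fit xy [0.641  0.1695] yaw deg -12.84 cost 2.94 area 3485.0
fit xy [0.641  0.1695] yaw deg 77.13 cost 2.91 area 3485.0
```

View pics/oA2.png

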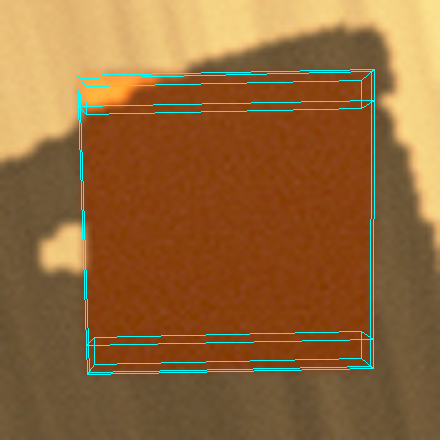

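View pics/w8.png

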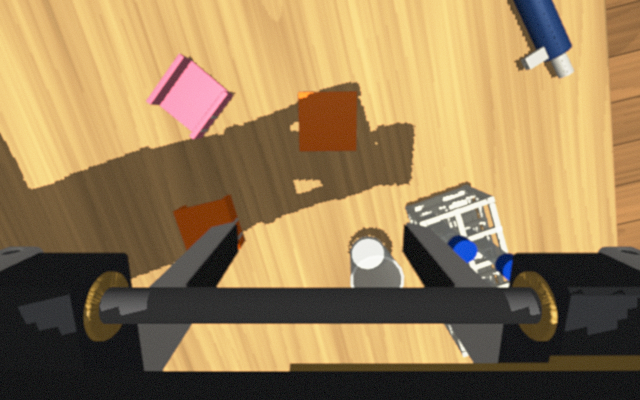

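Run:
```python
from h import *
shift((.641,.1695,.004),np.radians(77.1))
```

```text
t 11.55 tcp [0.6192 0.1073 0.1974] rot [-3.1400e+00  2.0000e-04  1.3254e+00] w 0.0942 F [ 0.78 -0.51 -1.  ]
shift share [0.0656 0.0063 0.1934]
turn share [-0.001   0.0001 -0.0129] j6 now 0.36
turn share [2.0000e-04 1.6000e-03 1.9871e+00] j6 now 0.36
```

```bash
python3 -m jog '[[0.03,0.003,0.02,-0.001,0,-0.013,1],[0.055,0.0063,0.06,-0.001,0,-0.013,1],[0.0656,0.0063,0.10,-0.001,0,-0.013,1],[0.0656,0.0063,0.135,-0.001,0,-0.013,1],[0.0656,0.0063,0.15,-0.001,0,-0.013,1],[0.0656,0.0063,0.153,-0.001,0,-0.013,1],[0.0656,0.0063,0.153,-0.001,0,-0.013,1]]'
python3 - <<'E'
from h import *
w=camera("wrist"); save(w,"w9")
shift((.641,.1695,.004),np.radians(77.1))
E
```

```text
time_s: 12.25
ee_pos: [0.6418, 0.1687, 0.0457]
eef_rot: [3.14, -0.0, 1.345]
force: [0.4, -0.0, 0.4]
grip_width: 0.0943
t 12.3 tcp [0.642  0.169  0.0464] rot [ 3.1392e+00 -9.0000e-04  1.3450e+00] w 0.0942 F [ 0.02 -0.95 -0.53]
shift share [ 0.0002 -0.0012  0.0424]
turn share [ 0.0015 -0.0006 -0.0004] j6 now 0.43
turn share [-9.0000e-04 -2.3000e-03  1.9996e+00] j6 now 0.43
```

View pics/w9.png

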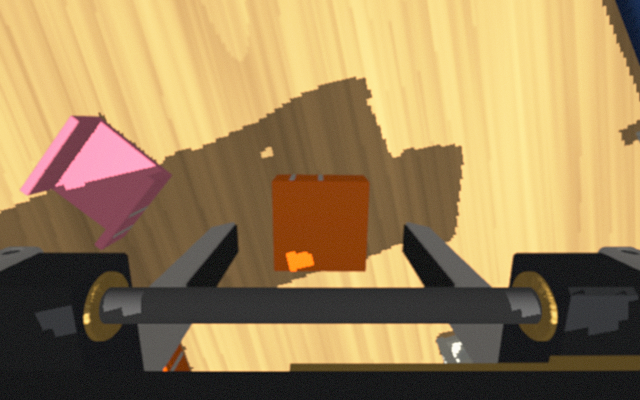

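```bash
python3 -m jog '[[0,-0.001,0.015,0.0015,0,0,1],[0,-0.001,0.03,0.0015,0,0,1],[0,-0.001,0.04,0.0015,0,0,1],[0,-0.001,0.0425,0.0015,0,0,1],[0,-0.001,0.0425,0.0015,0,0,1],[0,-0.001,0.0425,0.0015,0,0,0.5],[0,-0.001,0.0425,0.0015,0,0,0],[0,-0.001,0.0425,0.0015,0,0,0],[0,-0.001,0.0425,0.0015,0,0,0],[0,-0.001,0.0425,0.0015,0,0,0],[0,-0.001,0.0425,0.0015,0,0,0]]' 12
python3 - <<'E'
from h import *
w=camera("wrist"); save(w,"w10",(200,150,440,300),3)
shift((.641,.1695,.12),np.radians(77.1))
E
```

```text
time_s: 13.4
ee_pos: [0.6413, 0.1692, 0.0041]
eef_rot: [3.141, -0.001, 1.345]
force: [-0.1, 0.2, 1.7]
grip_width: 0.0599
t 13.45 tcp [0.6413 0.1692 0.0041] rot [ 3.1413e+00 -1.1000e-03  1.3450e+00] w 0.0598 F [0.17 0.3  2.15]
shift share [ 0.0003 -0.0003 -0.1159]
turn share [ 0.0002 -0.0007 -0.0004] j6 now 0.43
turn share [-1.1000e-03 -3.0000e-04  1.9996e+00] j6 now 0.43
```

View pics/w10.png

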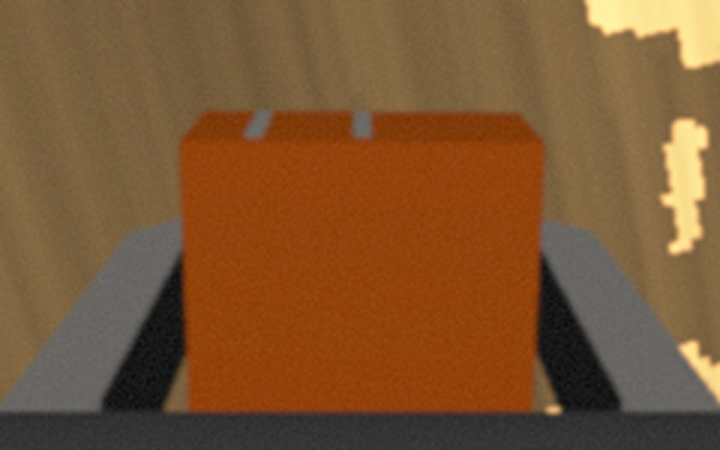

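Run:
```python
from h import *
import h
w=camera("wrist")
m=orange(w)
o=status.get_obs()
# rows limit
bx=boxes(True,0.0); roi=(240,160,400,284)
mm=m[160:284,240:400]/255.
g=lambda a:cv2.GaussianBlur(a,(0,0),1.2)
p0=(o["ee_pos"][0],o["ee_pos"][1],o["eef_rot"][2]-np.pi/2)
f=lambda v:((g(render(w,(p0[0]+v[0]/1e3,p0[1]+v[1]/1e3,p0[2]+v[2]*.03),bx,roi))-g(mm))**2).sum()
r=minimize(f,[0,0,0],method="Nelder-Mead",options=dict(initial_simplex=[[0,0,0],[4,0,0],[0,4,0],[0,0,2]]))
a=o["eef_rot"][2]; d=r.x[:2]
print(r.fun,"tray-TCP mm: toolx",d@[np.cos(a),np.sin(a)],"tooly",d@[np.sin(a),-np.cos(a)],"yaw",np.degrees(r.x[2]*.03))
```

```text
104.64596275850626 tray-TCP mm: toolx -0.43545930539610267 tooly -0.8305498346007087 yaw -0.03842403627452284
```

```bash
python3 -m jog '[[0,0,-0.01,0,0,0,0],[0,0,-0.04,0,0,0,0],[0,0,-0.09,0,0,0,0],[0,0,-0.14,0,0,0,0],[0,0,-0.17,0,0,0,0],[0,0,-0.18,0,0,0,0]]' 12
python3 - <<'E'
from h import *
shift((.572,-.295,.16),np.radians(86.6))
E
```

```text
time_s: 14.1
ee_pos: [0.6422, 0.1693, 0.1888]
eef_rot: [3.136, -0.004, 1.345]
force: [-0.2, -1.0, -1.1]
grip_width: 0.06
t 14.1 tcp [0.6422 0.1693 0.1888] rot [ 3.1358 -0.0036  1.345 ] w 0.06 F [-0.23 -0.95 -1.14]
shift share [-0.4683  0.0354  0.0273]
turn share [ 0.0038 -0.002  -0.106 ] j6 now 0.43
turn share [-0.0029 -0.0057  1.894 ] j6 now 0.43
```

```bash
python3 -m jog '[[-0.03,0.002,0,0.004,-0.002,-0.02,0],[-0.07,0.005,0,0.004,-0.002,-0.04,0],[-0.115,0.009,0,0.004,-0.002,-0.06,0],[-0.16,0.012,0,0.004,-0.002,-0.08,0],[-0.205,0.015,0,0.004,-0.002,-0.1,0],[-0.25,0.019,0,0.004,-0.002,-0.106,0],[-0.295,0.022,0,0.004,-0.002,-0.106,0],[-0.34,0.026,0,0.004,-0.002,-0.106,0],[-0.385,0.03,0.005,0.004,-0.002,-0.106,0],[-0.42,0.033,0.015,0.004,-0.002,-0.106,0],[-0.45,0.035,0.022,0.004,-0.002,-0.106,0],[-0.463,0.0355,0.026,0.004,-0.002,-0.106,0],[-0.468,0.0355,0.027,0.004,-0.002,-0.106,0],[-0.468,0.0355,0.027,0.004,-0.002,-0.106,0],[-0.468,0.0355,0.027,0.004,-0.002,-0.106,0]]' 12
python3 - <<'E'
from h import *
w=camera("wrist"); save(w,"w11"); c=camera("scene"); save(c,"s11",(140,80,300,220),4)
shift((.572,-.295,.046),np.radians(86.6))
E
```

```text
time_s: 15.6
ee_pos: [0.5726, -0.2935, 0.1606]
eef_rot: [3.142, 0.0, 1.513]
force: [-0.3, 0.1, 0.2]
grip_width: 0.0601
t 15.7 tcp [ 0.5726 -0.2936  0.1608] rot [3.1413e+00 2.0000e-04 1.5129e+00] w 0.0599 F [-0.56 -0.13 -0.36]
shift share [-0.0014 -0.0006  0.1148]
turn share [0.0002 0.0001 0.0009] j6 now -0.47
turn share [-2.0000e-04  3.0000e-04 -1.9991e+00] j6 now -0.47
```

View pics/w11.png

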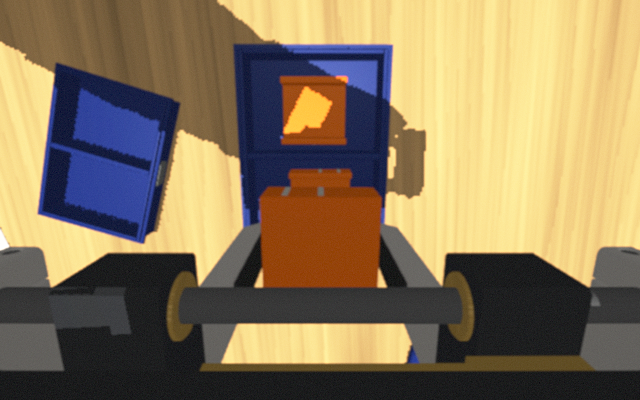

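View pics/s11.png

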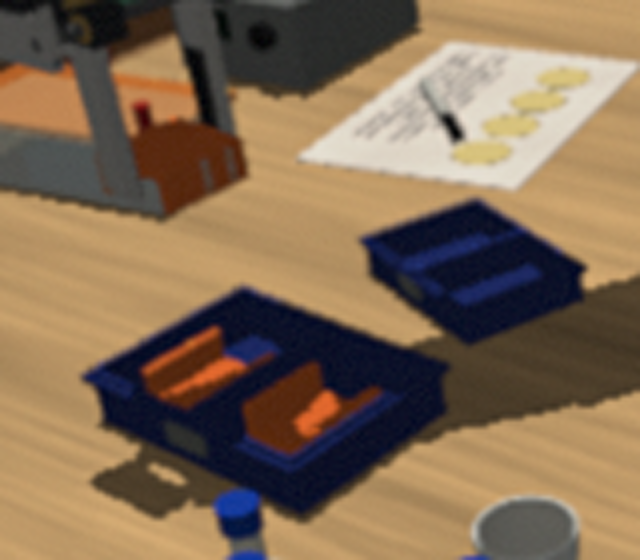

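```bash
python3 -m jog '[[-0.0014,-0.0006,0.03,0,0,0,0],[-0.0014,-0.0006,0.06,0,0,0,0],[-0.0014,-0.0006,0.085,0,0,0,0],[-0.0014,-0.0006,0.1,0,0,0,0],[-0.0014,-0.0006,0.11,0,0,0,0],[-0.0014,-0.0006,0.115,0,0,0,0],[-0.0014,-0.0006,0.115,0,0,0,0],[-0.0014,-0.0006,0.115,0,0,0,0]]' 12
python3 - <<'E'
from h import *
w=camera("wrist"); save(w,"w12",(180,20,460,300),2.5); c=camera("scene"); save(c,"s12",(140,80,300,220),4)
shift((.572,-.295,.014),np.radians(86.6))
E
```

```text
time_s: 16.5
ee_pos: [0.5725, -0.2952, 0.0468]
eef_rot: [3.14, 0.001, 1.513]
force: [-0.4, 0.2, -0.4]
grip_width: 0.0601
t 16.6 tcp [ 0.5724 -0.2952  0.0468] rot [3.1400e+00 9.0000e-04 1.5128e+00] w 0.0599 F [-0.64 -0.05 -0.64]
shift share [ 0.0002 -0.0005  0.0328]
turn share [0.001  0.0005 0.0009] j6 now -0.48
turn share [-9.0000e-04  1.6000e-03 -1.9991e+00] j6 now -0.48
```

View pics/w12.png

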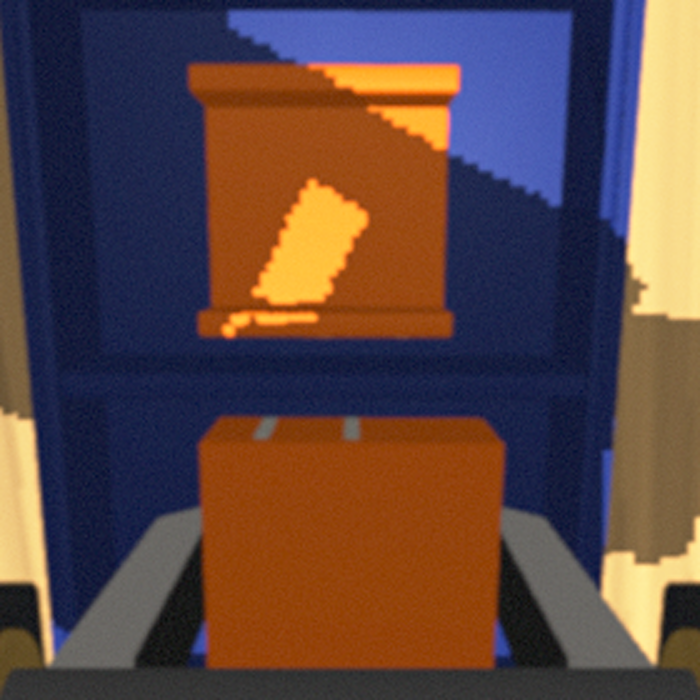

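View pics/s12.png

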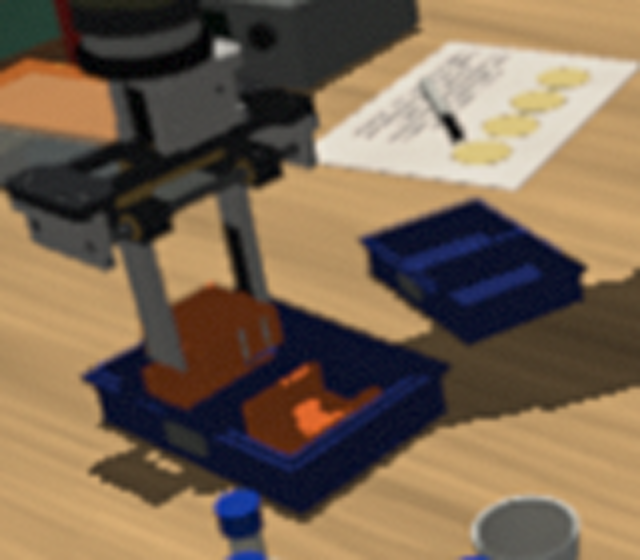

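Run:
```python
from h import *
w=camera("wrist")
f=lambda x,y:(x/2.5+180-.3,y/2.5+20-.3)
print("wall bottom far",unproj(w,[f(220,418),f(485,418)],.0428)[:,:2].round(4))
print("wall top far",unproj(w,[f(202,441),f(503,442)],.0688)[:,:2].round(4))
print("partition near top edge",unproj(w,[f(62,397),f(590,397)],.04)[:,:2].round(4))
print("partition far top edge",unproj(w,[f(60,373),f(590,373)],.04)[:,:2].round(4))
print("up: near wall top near edge",unproj(w,[f(200,338),f(452,336)],.03)[:,:2].round(4))
```

```text
wall bottom far [[ 0.5442 -0.2637]
 [ 0.6036 -0.2672]]
wall top far [[ 0.5447 -0.2632]
 [ 0.603  -0.2668]]
partition near top edge [[ 0.5084 -0.2573]
 [ 0.6279 -0.2644]]
partition far top edge [[ 0.5087 -0.2519]
 [ 0.6279 -0.2589]]
up: near wall top near edge [[ 0.5391 -0.2468]
 [ 0.5983 -0.2498]]
```

```bash
python3 -m jog '[[0,-0.0006,0.006,0.001,0,0,0],[0,-0.0006,0.012,0.001,0,0,0],[0,-0.0006,0.018,0.001,0,0,0],[0,-0.0006,0.022,0.001,0,0,0],[0,-0.0006,0.026,0.001,0,0,0],[0,-0.0006,0.026,0.001,0,0,0]]' 12
python3 - <<'E'
from h import *
shift((.5718,-.295,.014),np.radians(86.6))
E
```

```text
time_s: 17.25
ee_pos: [0.5715, -0.295, 0.0199]
eef_rot: [-3.141, 0.0, 1.513]
force: [0.3, 0.4, -0.3]
grip_width: 0.0592
t 17.25 tcp [ 0.5715 -0.295   0.0199] rot [-3.1405e+00  3.0000e-04  1.5128e+00] w 0.0592 F [ 0.34  0.42 -0.3 ]
shift share [0.0001 0.0003 0.0059]
turn share [-0.0007  0.0002  0.0009] j6 now -0.47
turn share [-3.0000e-04 -1.1000e-03 -1.9991e+00] j6 now -0.47
```

Already 14 mm below the lower wall's top with no contact force, so the walls interlock; now the last 6 mm.

```bash
python3 -m jog '[[0,0,0.002,0,0,0,0],[0,0,0.004,0,0,0,0],[0,0,0.005,0,0,0,0],[0,0,0.0055,0,0,0,0],[0,0,0.006,0,0,0,0],[0,0,0.006,0,0,0,0],[0,0,0.006,0,0,0,0]]' 12
```

```text
time_s: 17.95
ee_pos: [0.5716, -0.2951, 0.0141]
eef_rot: [-3.141, 0.0, 1.513]
force: [-1.5, 0.9, 3.2]
grip_width: 0.0598
```

```bash
python3 -m jog '[[0,0,0,0,0,0,0.3],[0,0,0,0,0,0,0.45],[0,0,0,0,0,0,0.5],[0,0,0,0,0,0,0.5],[0,0,0,0,0,0,0.5]]' 12; python3 -m jog '[[0,0,-0.01,0,0,0,0.5],[0,0,-0.04,0,0,0,0.5],[0,0,-0.08,0,0,0,0.5],[-0.02,0,-0.13,0,0,0,0.6],[-0.05,0,-0.18,0,0,0,1],[-0.07,0,-0.20,0,0,0,1],[-0.07,0,-0.20,0,0,0,1]]'
python3 - <<'E'
from h import *
w=camera("wrist"); save(w,"w13",(220,0,420,240),3); c=camera("scene"); save(c,"s13",(140,100,300,220),5)
o=status.get_obs(); print(o["ee_pos"],o["time_s"])
E
```

```text
time_s: 18.45
ee_pos: [0.5715, -0.2951, 0.0141]
eef_rot: [-3.141, 0.0, 1.513]
force: [-0.7, 0.3, 1.2]
grip_width: 0.0708
time_s: 19.15
ee_pos: [0.5679, -0.3682, 0.2199]
eef_rot: [3.136, 0.005, 1.51]
force: [-0.8, 0.7, -0.0]
grip_width: 0.0931
[ 0.56748293 -0.36499856  0.2143678 ] 19.25
```

View pics/w13.png

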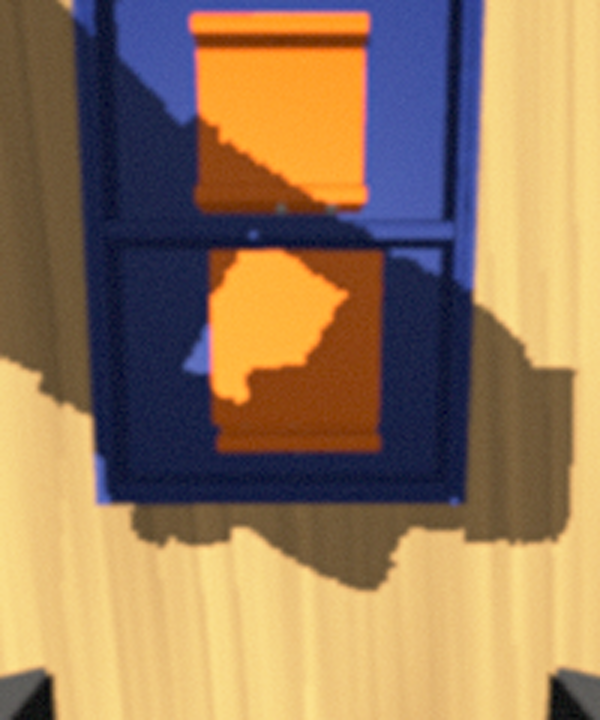

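View pics/s13.png

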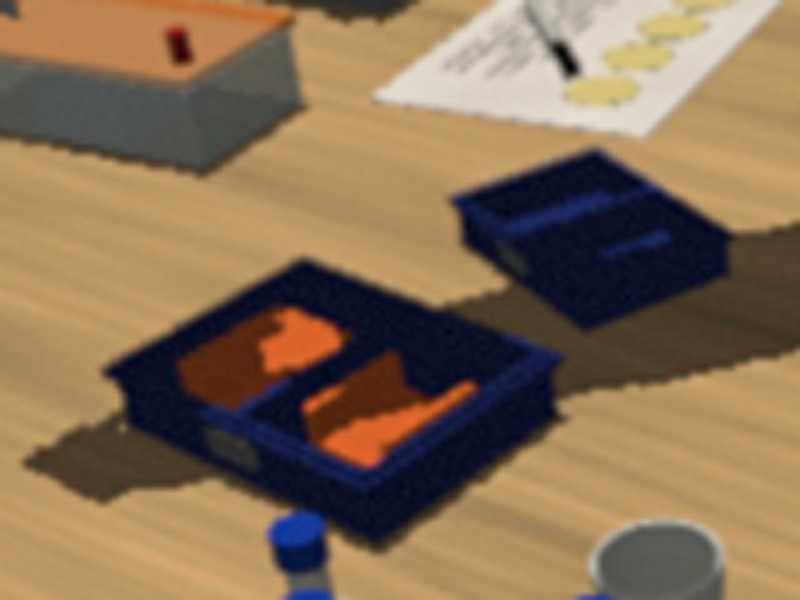

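Run:
```python
from h import *
w=camera("wrist"); o=status.get_obs(); print(o["ee_pos"])
save(w,"w14",(280,70,360,160),8)
p=fitcase2(w,(.5675,-.2585,np.radians(176.5)),200,(238,395))
m=orange(w); m[:76]=0; m[180:]=0
bxs=boxes(True,.010); lo=boxes(False,.004)
roi=(270,70,370,170); mm=m[70:170,270:370]/255.
g=lambda a:cv2.GaussianBlur(a,(0,0),1.2)
def rr(v):
    a=render(w,(.5716+v[0]/1e3,-.2954+v[1]/1e3,p[2]+v[2]*.03),bxs,roi)
    b=render(w,(.571+v[3]/1e3,-.305+v[4]/1e3,p[2]+v[5]*.03),lo,roi); return np.maximum(a,b)
f=lambda v:((g(rr(v))-g(mm))**2).sum()
r=minimize(f,np.zeros(6),method="Nelder-Mead",options=dict(maxiter=3000,maxfev=3000,xatol=.02,fatol=.01,initial_simplex=np.vstack([np.zeros(6),3*np.eye(6)])))
v=r.x; print(r.fun,v.round(2))
U=np.array([.5716+v[0]/1e3,-.2954+v[1]/1e3,p[2]+v[2]*.03]); L=np.array([.571+v[3]/1e3,-.305+v[4]/1e3,p[2]+v[5]*.03])
incase(p,U); incase(p,L); print("up-lo along lower:"); incase(L,U)
casewire(w,p,"cw14",(240,0,400,200),4.5 and 4,[(U,True,.01),(L,False,.004)])
```

```text
[ 0.56737951 -0.36425427  0.21319557]
case [ 0.5675 -0.2585] 176.5 lip 2.0 cost 8.5
17.61435477286804 [-0.93  0.81 -0.36 -0.39  1.36  0.3 ]
  in case mm [-5.4 35.8] dyaw -0.61
  in case mm [-5.9 44.9] dyaw 0.51
up-lo along lower:
  in case mm [ 0.4 -9. ] dyaw -1.13
```

View pics/cw14.png

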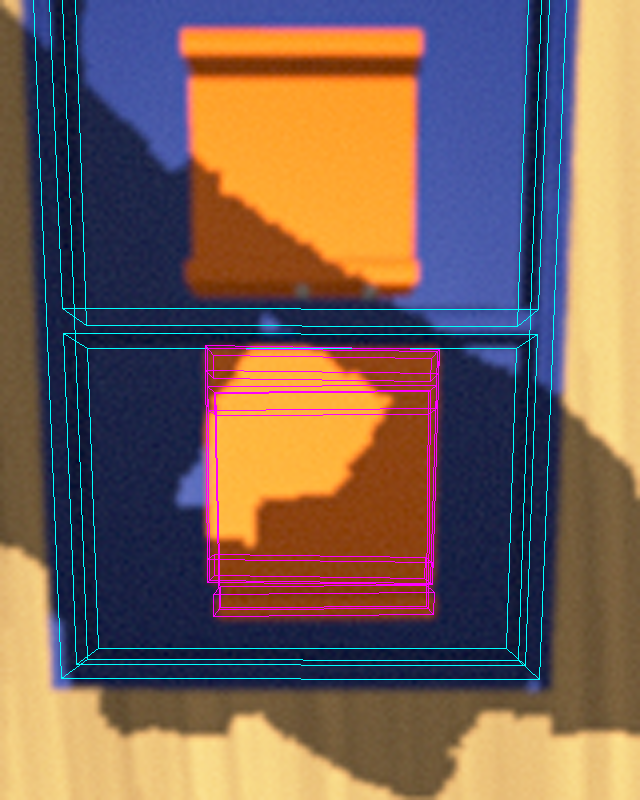

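View pics/w14.png

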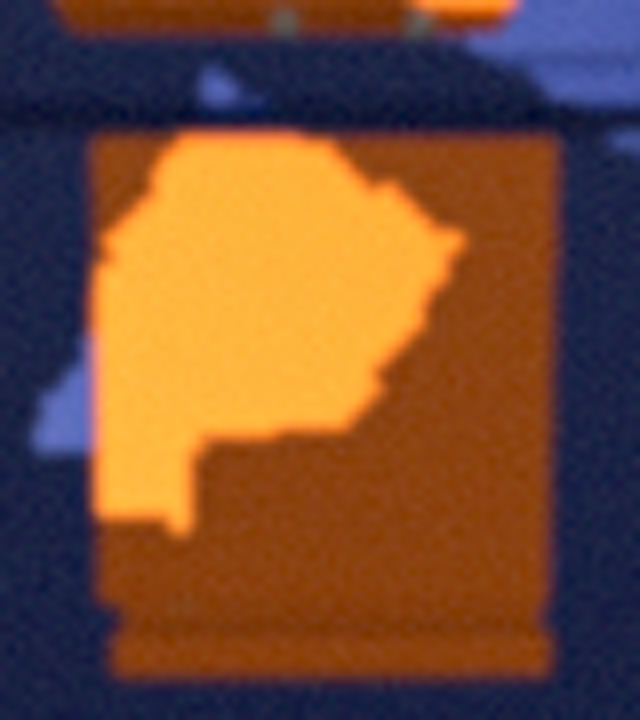

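Run:
```python
from h import *
shift((.415,.086,.2),np.radians(0))
```

```text
t 19.3 tcp [ 0.5674 -0.3643  0.2132] rot [-3.1395e+00 -5.0000e-04  1.5129e+00] w 0.0942 F [ 0.94 -0.22 -0.32]
shift share [ 0.4407 -0.1782  0.0138]
turn share [-1.300e-03  8.000e-04  9.631e-01] j6 now -0.57
turn share [-8.0000e-04 -1.3000e-03 -1.0369e+00] j6 now -0.57
```

```bash
python3 -m jog '[[0.03,-0.012,0,0,0,0.06,1],[0.07,-0.028,0,0,0,0.14,1],[0.11,-0.044,0,0,0,0.22,1],[0.15,-0.06,0,0,0,0.30,1],[0.19,-0.077,0,0,0,0.38,1],[0.23,-0.093,0,0,0,0.46,1],[0.27,-0.11,0,0,0,0.54,1],[0.31,-0.125,0.005,0,0,0.62,1],[0.35,-0.14,0.01,0,0,0.70,1],[0.385,-0.155,0.014,0,0,0.78,1],[0.42,-0.17,0.014,0,0,0.86,1],[0.435,-0.176,0.014,0,0,0.93,1],[0.44,-0.178,0.014,-0.001,0,0.963,1],[0.44,-0.178,0.014,-0.001,0,0.963,1],[0.44,-0.178,0.014,-0.001,0,0.963,1]]'
python3 - <<'E'
from h import *
w=camera("wrist"); save(w,"w15")
p,roi=fit(w,(.482,.086,np.radians(88.8)),True); overlay(w,p,True,0,roi,"oB")
fit(w,(.482,.086,np.radians(0)),True)
shift((p[0],p[1],.045),p[2]-np.pi/2)
E
```

```text
time_s: 20.8
ee_pos: [0.4146, 0.0854, 0.1991]
eef_rot: [3.141, 0.002, 0.003]
force: [-0.1, -1.6, 0.4]
grip_width: 0.0937
fit xy [0.4827 0.0877] yaw deg 89.69 cost 4.05 area 3478.0
fit xy [0.4827 0.0877] yaw deg -0.3 cost 4.11 area 3478.0
t 20.85 tcp [0.4148 0.0852 0.1993] rot [3.1411e+00 2.1000e-03 2.0000e-03] w 0.0942 F [ 1.25  0.26 -0.28]
shift share [ 0.0682 -0.0024  0.1541]
turn share [0.0003 0.0013 0.0048] j6 now 1.69
turn share [-2.1000e-03  5.0000e-04 -1.9952e+00] j6 now 1.69
```

View pics/w15.png

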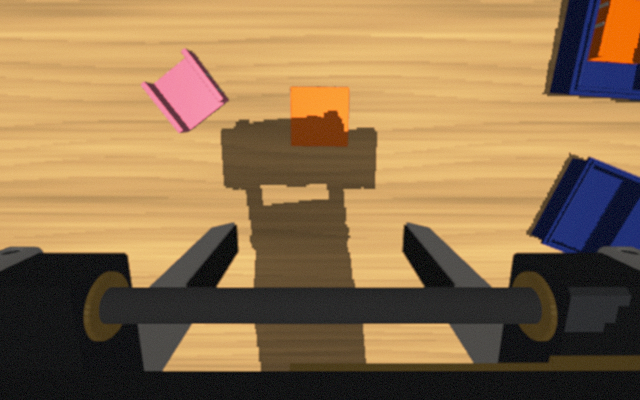

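View pics/oB.png

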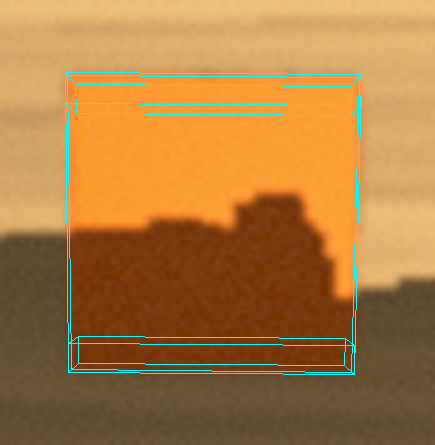

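```bash
python3 - <<'E'
from h import *
c=camera("scene")
q=unproj(c,[(327.5,208.8),(350.,216.5),(361,203)],0); print(q.round(3)); d=q[1]-q[0]; print(np.degrees(np.arctan2(d[1],d[0])))
E
python3 -m jog '[[0.03,-0.001,0.02,0,0.001,0.005,1],[0.055,-0.002,0.06,0,0.001,0.005,1],[0.068,-0.0024,0.10,0,0.001,0.005,1],[0.068,-0.0024,0.135,0,0.001,0.005,1],[0.068,-0.0024,0.15,0,0.001,0.005,1],[0.068,-0.0024,0.154,0,0.001,0.005,1],[0.068,-0.0024,0.154,0,0.001,0.005,1]]'
python3 - <<'E'
from h import *
w=camera("wrist"); save(w,"w16")
shift((.4827,.0877,.004),np.radians(-.3))
E
```

```text
[[0.51  0.059 0.   ]
 [0.509 0.117 0.   ]
 [0.451 0.118 0.   ]]
90.11380401452084
time_s: 21.6
ee_pos: [0.4827, 0.0872, 0.0452]
eef_rot: [3.141, 0.001, -0.007]
force: [1.5, 0.4, 0.6]
grip_width: 0.094
t 21.65 tcp [0.4831 0.0873 0.046 ] rot [ 3.1412e+00 -5.0000e-04 -6.6000e-03] w 0.0942 F [ 0.51 -0.57  0.53]
shift share [-0.0004 -0.0004  0.042 ]
turn share [ 0.0003 -0.0003 -0.0009] j6 now 1.68
turn share [-5.0000e-04 -4.0000e-04  1.9991e+00] j6 now 1.68
```

View pics/w16.png

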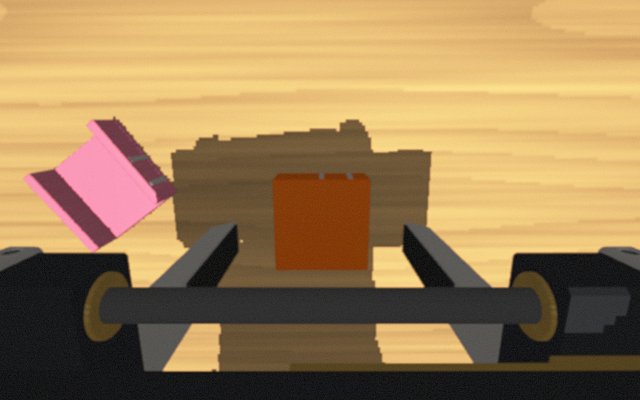

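```bash
python3 -m jog '[[0,0,0.015,0,0,0,1],[0,0,0.03,0,0,0,1],[0,0,0.04,0,0,0,1],[0,0,0.042,0,0,0,1],[0,0,0.042,0,0,0,1],[0,0,0.042,0,0,0,0.5],[0,0,0.042,0,0,0,0],[0,0,0.042,0,0,0,0],[0,0,0.042,0,0,0,0],[0,0,0.042,0,0,0,0],[0,0,0.042,0,0,0,0]]' 12; python3 -m jog '[[0,0,-0.01,0,0,0,0],[0,0,-0.04,0,0,0,0],[0,0,-0.09,0,0,0,0],[0,0,-0.14,0,0,0,0],[0,0,-0.17,0,0,0,0],[0,0,-0.18,0,0,0,0]]' 12
python3 - <<'E'
from h import *
w=camera("wrist"); save(w,"w17",(200,150,440,300),3)
shift((.566,-.36,.2),np.radians(86.5))
E
```

```text
time_s: 22.75
ee_pos: [0.4831, 0.0873, 0.0041]
eef_rot: [3.141, -0.001, -0.007]
force: [0.1, -0.4, 2.6]
grip_width: 0.0595
time_s: 23.35
ee_pos: [0.484, 0.0875, 0.188]
eef_rot: [-3.141, -0.006, -0.007]
force: [-0.2, 0.5, 0.1]
grip_width: 0.0599
t 23.4 tcp [0.4839 0.0875 0.1874] rot [-3.1415 -0.0053 -0.0065] w 0.0601 F [-0.35  0.53  0.61]
shift share [ 0.0851  0.4469 -0.0122]
turn share [ 0.0025 -0.0028 -0.9653] j6 now 1.68
turn share [-0.0028 -0.0025  1.0347] j6 now 1.68
```

View pics/w17.png

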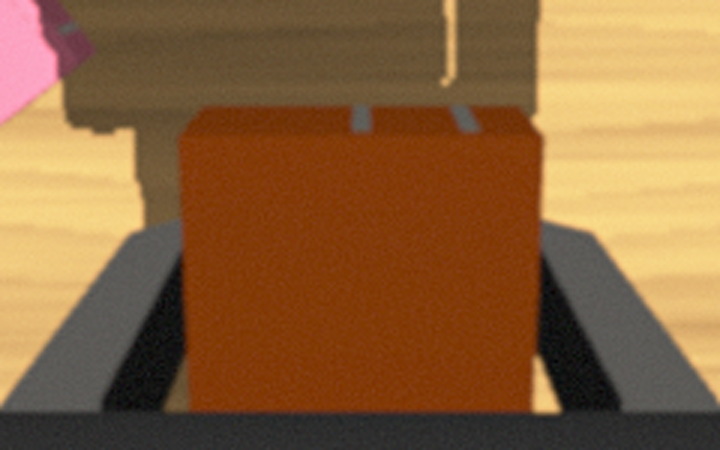

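```bash
python3 -m jog '[[0.006,0.03,0,0,0,-0.06,0],[0.015,0.07,0,0,0,-0.14,0],[0.024,0.11,0,0,0,-0.22,0],[0.033,0.15,-0.005,0,0,-0.30,0],[0.042,0.19,-0.012,0,0,-0.38,0],[0.051,0.23,-0.012,0,0,-0.46,0],[0.06,0.27,-0.012,0,0,-0.54,0],[0.069,0.31,-0.012,0,0,-0.62,0],[0.077,0.345,-0.012,0,0,-0.70,0],[0.083,0.37,-0.012,0,0,-0.78,0],[0.087,0.383,-0.012,0,0,-0.86,0],[0.088,0.387,-0.012,0.002,-0.003,-0.93,0],[0.088,0.387,-0.012,0.002,-0.003,-0.965,0],[0.088,0.387,-0.012,0.002,-0.003,-0.965,0],[0.088,0.387,-0.012,0.002,-0.003,-0.965,0]]' 12
python3 - <<'E'
from h import *
w=camera("wrist"); save(w,"w18")
m=orange(w); m[165:]=0
u,roi=fit(w,(.5704,-.2186,np.radians(176.5)),False,.004,omask=m); overlay(w,u,False,.004,roi,"oU")
a=u[2]
for s in (-9.5,):
    g=u[:2]+1e-3*(-s)*np.array([-np.sin(a),np.cos(a)]); print("goal",s,g)
shift((.57,-.228,.1),a-np.pi/2)
E
```

```text
time_s: 24.9
ee_pos: [0.569, -0.2999, 0.1985]
eef_rot: [-3.14, -0.0, 1.508]
force: [0.2, 0.0, -0.2]
grip_width: 0.0596
fit xy [ 0.5702 -0.2183] yaw deg 176.67 cost 45.68 area 3312.0
goal -9.5 [ 0.56962314 -0.22774878]
t 24.95 tcp [ 0.5691 -0.2999  0.1989] rot [-3.1407e+00  1.0000e-04  1.5077e+00] w 0.0598 F [-0.53  0.45 -0.55]
shift share [ 0.0718 -0.0035  0.0989]
turn share [-0.0006  0.0001 -0.0032] j6 now -0.48
turn share [1.0000e-04 9.0000e-04 1.9968e+00] j6 now -0.48
```

View pics/w18.png

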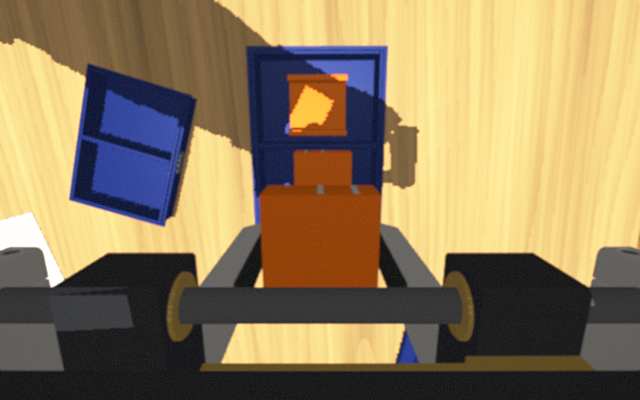

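View pics/oU.png

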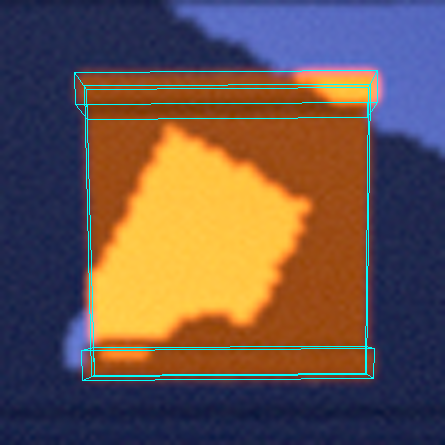

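Run:
```python
from h import *
shift((.5708,-.2086,.047),np.radians(86.6))
```

```text
t 24.95 tcp [ 0.5691 -0.2999  0.1989] rot [-3.1407e+00  1.0000e-04  1.5077e+00] w 0.0598 F [-0.53  0.45 -0.55]
shift share [ 0.0912 -0.0039  0.1519]
turn share [-0.0006  0.0001 -0.0024] j6 now -0.48
turn share [1.0000e-04 9.0000e-04 1.9976e+00] j6 now -0.48
```

```bash
python3 -m jog '[[0.02,-0.001,0,0,0,-0.002,0],[0.05,-0.002,0,0,0,-0.002,0],[0.075,-0.004,0.005,0,0,-0.002,0],[0.09,-0.004,0.02,0,0,-0.002,0],[0.0912,-0.004,0.05,0,0,-0.002,0],[0.0912,-0.004,0.08,0,0,-0.002,0],[0.0912,-0.004,0.11,0,0,-0.002,0],[0.0912,-0.004,0.135,0,0,-0.002,0],[0.0912,-0.004,0.147,0,0,-0.002,0],[0.0912,-0.004,0.152,0,0,-0.002,0],[0.0912,-0.004,0.152,0,0,-0.002,0],[0.0912,-0.004,0.152,0,0,-0.002,0]]' 12
python3 - <<'E'
from h import *
w=camera("wrist"); save(w,"w19",(180,60,460,300),2.5); c=camera("scene"); save(c,"s19",(140,80,300,220),4)
shift((.5708,-.2086,.014),np.radians(86.6))
E
```

```text
time_s: 26.15
ee_pos: [0.5713, -0.2088, 0.0481]
eef_rot: [3.141, 0.001, 1.511]
force: [-0.2, -0.4, 0.4]
grip_width: 0.06
t 26.25 tcp [ 0.5712 -0.2088  0.048 ] rot [3.1408e+00 7.0000e-04 1.5108e+00] w 0.0599 F [ 1.52  0.54 -0.42]
shift share [ 0.0002 -0.0005  0.034 ]
turn share [ 0.0005  0.0005 -0.0004] j6 now -0.35
turn share [ 7.0000e-04 -8.0000e-04  1.9996e+00] j6 now -0.35
```

View pics/w19.png

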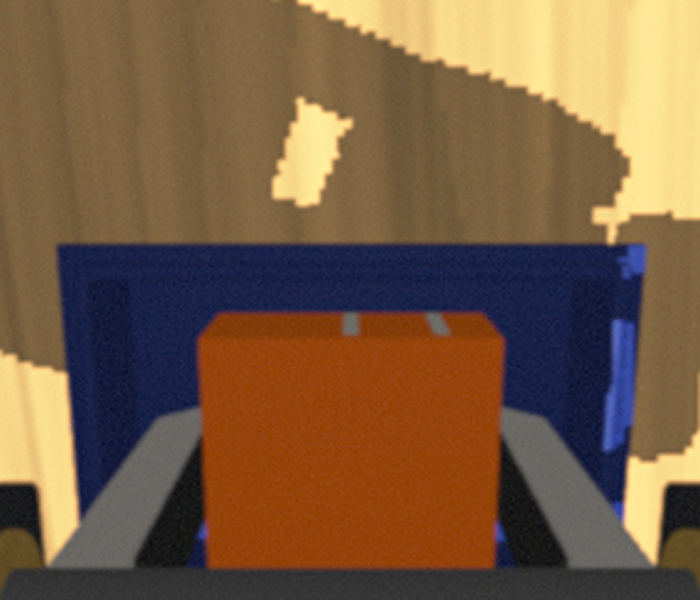

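View pics/s19.png

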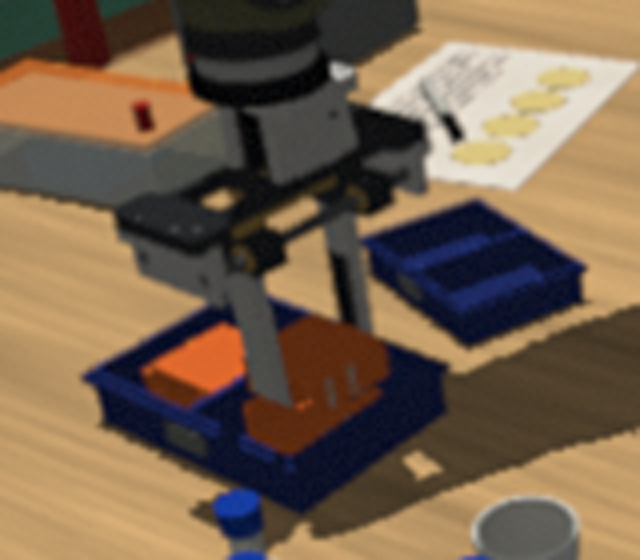

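Clear of the far wall (gap rows 270–313 in the crop) and over the lower tray; descending in two stages.

```bash
python3 -m jog '[[0,-0.0005,0.006,0,0,0,0],[0,-0.0005,0.012,0,0,0,0],[0,-0.0005,0.018,0,0,0,0],[0,-0.0005,0.022,0,0,0,0],[0,-0.0005,0.026,0,0,0,0],[0,-0.0005,0.026,0,0,0,0]]' 12
python3 - <<'E'
from h import *
shift((.5708,-.2086,.014),np.radians(86.6))
E
```

```text
time_s: 26.85
ee_pos: [0.5705, -0.2087, 0.0213]
eef_rot: [-3.141, 0.0, 1.511]
force: [-0.1, -0.4, -0.7]
grip_width: 0.0595
t 26.85 tcp [ 0.5705 -0.2087  0.0213] rot [-3.1414e+00  4.0000e-04  1.5108e+00] w 0.0595 F [-0.06 -0.44 -0.71]
shift share [0.0001 0.0003 0.0073]
turn share [-0.0001  0.0002 -0.0004] j6 now -0.35
turn share [4.0000e-04 2.0000e-04 1.9996e+00] j6 now -0.35
```

```bash
python3 -m jog '[[0,0.0003,0.002,0,0,0,0],[0,0.0003,0.004,0,0,0,0],[0,0.0003,0.0055,0,0,0,0],[0,0.0003,0.0065,0,0,0,0],[0,0.0003,0.0073,0,0,0,0],[0,0.0003,0.0073,0,0,0,0],[0,0.0003,0.0073,0,0,0,0]]' 12
```

```text
time_s: 27.55
ee_pos: [0.5708, -0.2088, 0.0142]
eef_rot: [3.142, 0.0, 1.511]
force: [-1.5, 0.1, 0.9]
grip_width: 0.0599
```

```bash
python3 -m jog '[[0,0,0.0004,0,0,0,0],[0,0,0.0004,0,0,0,0]]' 12;  python3 -m jog '[[0,0,0,0,0,0,0.3],[0,0,0,0,0,0,0.45],[0,0,0,0,0,0,0.5],[0,0,0,0,0,0,0.5],[0,0,0,0,0,0,0.5]]' 12; python3 -m jog '[[0,0,-0.01,0,0,0,0.5],[0,0,-0.04,0,0,0,0.5],[0,0,-0.08,0,0,0,0.5],[-0.02,0,-0.13,0,0,0,0.6],[-0.05,0,-0.18,0,0,0,1],[-0.09,0,-0.20,0,0,0,1],[-0.11,0,-0.20,0,0,0,1],[-0.11,0,-0.20,0,0,0,1],[-0.11,0,-0.20,0,0,0,1]]'
python3 - <<'E'
from h import *
w=camera("wrist"); save(w,"w20"); c=camera("scene"); save(c,"s20",(140,100,300,220),5)
p=fitcase2(w,(.5675,-.2585,np.radians(176.5)),225,(240,395))
M=orange(w)
def pair(u0,l0):
    q=np.vstack([proj(w,place(b,*u0)) for b in boxes(True,.01)]+[proj(w,place(b,*l0)) for b in boxes(False,.004)])
    x0,y0=(q.min(0)-5).astype(int); x1,y1=(q.max(0)+5).astype(int); roi=(x0,max(y0,0),x1,y1); y0=max(y0,0)
    mm=M[y0:y1,x0:x1]/255.
    g=lambda a:cv2.GaussianBlur(a,(0,0),1.2); k=np.array([1e-3,1e-3,.03])
    rr=lambda v:np.maximum(render(w,u0+v[:3]*k,boxes(True,.01),roi),render(w,l0+v[3:]*k,boxes(False,.004),roi))
    f=lambda v:((g(rr(v))-g(mm))**2).sum()
    r=minimize(f,np.zeros(6),method="Nelder-Mead",options=dict(maxiter=3000,maxfev=3000,xatol=.02,fatol=.01,initial_simplex=np.vstack([np.zeros(6),2*np.eye(6)])))
    U=u0+r.x[:3]*k; L=l0+r.x[3:]*k; print("cost",r.fun); incase(p,U); incase(p,L); print(" rel"); incase(L,U); return U,L
a=p[2]
U1,L1=pair(np.array([.5708,-.2088,a]),np.array([.5702,-.2183,a]))
U2,L2=pair(np.array([.5716,-.2951,a]),np.array([.571,-.3048,a]))
casewire(w,p,"cw20",(235,20,400,220),4,[(U1,True,.01),(L1,False,.004),(U2,True,.01),(L2,False,.004)])
save(w,"w20c",(235,20,400,220),4)
E
```

```text
time_s: 27.75
ee_pos: [0.5708, -0.2088, 0.0141]
eef_rot: [3.141, 0.0, 1.511]
force: [-2.5, 1.1, 4.6]
grip_width: 0.0598
time_s: 28.25
ee_pos: [0.5708, -0.2087, 0.014]
eef_rot: [3.142, 0.0, 1.511]
force: [-0.3, -0.5, 0.6]
grip_width: 0.0706
time_s: 29.15
ee_pos: [0.5639, -0.3182, 0.214]
eef_rot: [-3.141, 0.0, 1.51]
force: [-0.5, 1.0, -0.8]
grip_width: 0.0941
case [ 0.5675 -0.2579] 176.64 lip 1.84 cost 10.9
cost 19.984351469629622
  in case mm [  0.5 -50.9] dyaw 0.04
  in case mm [  0.2 -41. ] dyaw -0.09
 rel
  in case mm [  0.3 -10. ] dyaw 0.13
cost 21.60454896677777
  in case mm [-5.5 37.1] dyaw -0.27
  in case mm [-6.2 44.8] dyaw -0.18
 rel
  in case mm [ 0.7 -7.7] dyaw -0.09
```

View pics/cw20.png

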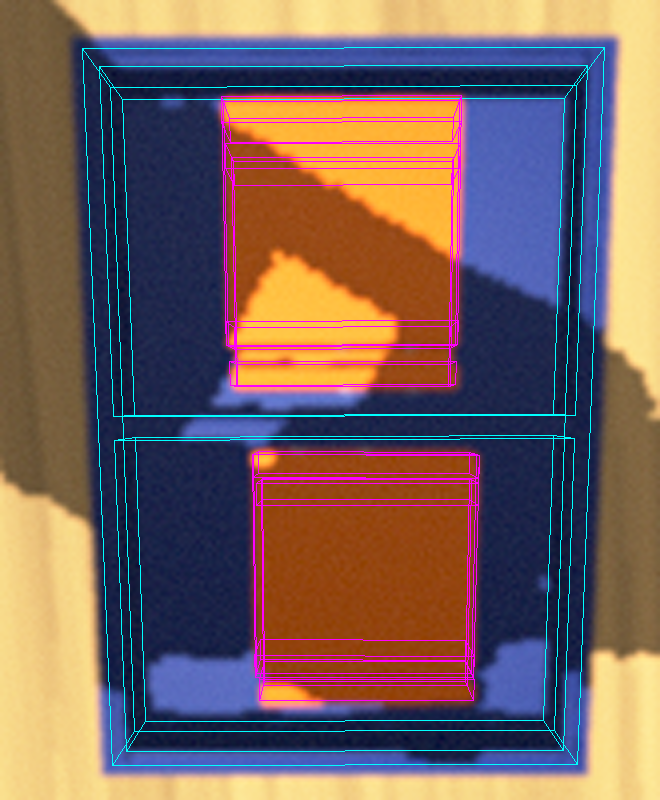

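View pics/w20c.png

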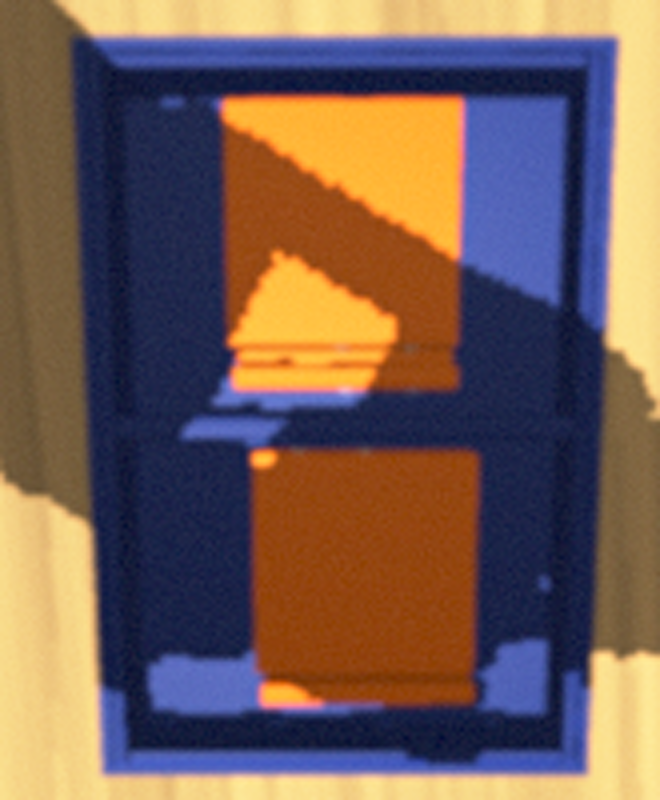

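View pics/s20.png

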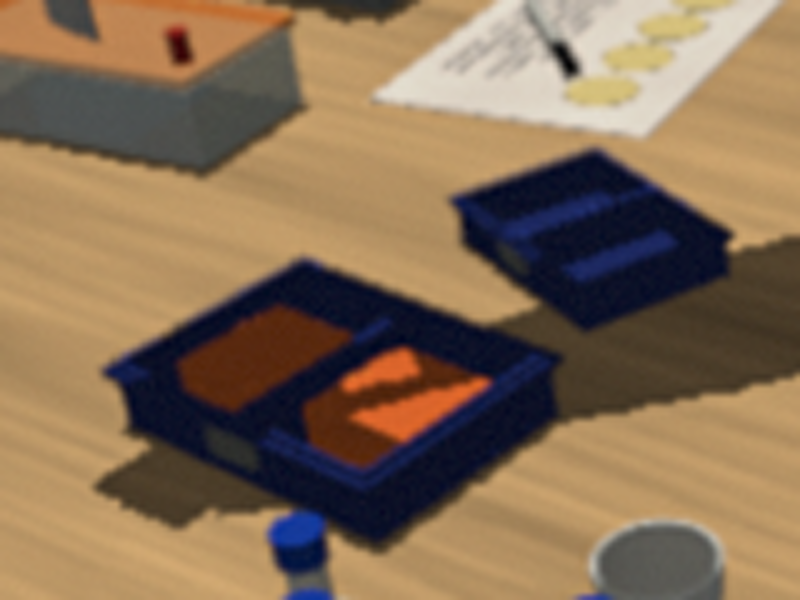

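Run:
```python
from h import *
c=camera("top"); save(c,"tend"); o=status.get_obs(); print(o["time_s"],o["force"].round(1),np.abs(o["joint_vel"]).max().round(4))
a=cv2.imread("pics/top0.png").astype(int); b=c["image"][:,:,::-1].astype(int)
for n,(x,y,r) in dict(beaker=(336,173,14),dishes=(195,172,22),rack=(350,133,38)).items(): print(n,np.abs(a-b)[y-r:y+r,x-r:x+r].mean().round(2))
```

```text
29.3 [0.7 0.7 0.6] 0.0028
beaker 15.96
dishes 17.96
rack 15.46
```

View pics/tend.png

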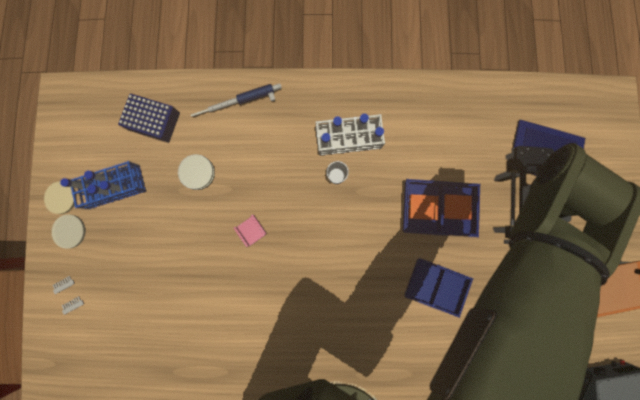

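The beaker (337,173), dishes (196,172) and rack (350,133) are where they were at the start. The pixel differences look like overall exposure and noise. Both pairs sit in the larger case at (441,208), so I'm handing in.

```bash
python3 -c "
from station import ctrl; print(ctrl.hand_in())"
```

```text
the job is handed in; nothing more can be done
None
```

The job is handed in at about 29 s, with all three trays in the larger navy case. I set the open-side-up tray flat in the empty bay first. Then I lowered one upside-down tray onto the tray already in the other bay and one onto the tray I had just placed.

**Last wrist-camera fits** (accurate to about 1–2 mm):

| Pair | Sideways shift | Ends in line to | Angle between the two trays |
|---|---|---|---|
| In the bay that was empty | 10.0 mm | 0.3 mm | 0.1° |
| In the bay already holding a tray | 7.7 mm | 0.7 mm | 0.1° |

- **Fully home:** the gripper touched down at the height of a fully nested pair in both cases, with no more than about 5 N at the readings I took.
- **Disagreement:** the shift of the pair in the originally full bay read 9.0 mm in an earlier fit and 7.7 mm in the last. I commanded 9.5 mm. All of these are above the 6 mm needed, and no wall contact was felt on the way down.
- **Failed check:** the pixel-difference test on the beaker, dishes and rack was inconclusive. It gave about 16–18 grey levels everywhere, probably from overall brightness and noise. By eye in the top image all three stand at the pixels they started from, as do the pink tray and the smaller case.

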